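Returned home-monitoring kit back onto its chargers

TASK

A patient's home-monitoring kit has come back and stands stacked on the desk, the four devices one on another. Take the stack apart and set each device face up into its own charging cradle (the one of its size and floor colour), lying flat inside the rim with its long side along the cradle's, either way round. Do not tip a device over and leave the two glass vials standing where they are.

Things in the scene. Friction and masses are not known exactly. Their poses are not given: they have to be found in the camera images.
- oximeter: fingertip oximeter, blue upper half and white lower half, 33 x 58 x 30 mm, long along its own y; origin at the centre of its underside, z up (face). On top of the stack at the start. Grip across the 33 mm.
- meter: coral-orange glucose meter with pale face, small grey-green display and two blue keys, 72 x 44 x 18 mm, long along its x; origin at the centre of its underside, z up (face). Second from the top of the stack, under the oximeter. Grip across the 44 mm.
- recorder: white handheld temperature recorder with grey display and two light-blue keys, 92 x 58 mm, long along its x; what lies on it stands 19 mm above its underside; origin at the centre of its underside, z up (face). Third from the top of the stack, under the meter. Grip across the 58 mm.
- ecg: dark graphite pocket ECG recorder with a black display between two steel electrode plates, 124 x 66 x 24 mm, long along its x; origin at the centre of its underside, z up (face). Bottom of the stack, on the table. Grip across the 66 mm.
- cradle_oximeter: fixed charging cradle of the oximeter: low light-grey tray, blue floor pad, 80 x 55 x 18 mm, long along its x; origin at the centre of its underside. Floor 8 mm above the table; bay 70 x 45 mm (6 mm play each side). Rim 10 mm above the floor, 5 mm thick, at both short ends and on 14 mm of the long sides at each corner; mid long sides are open to the floor for fingers.
- cradle_meter: fixed charging cradle of the glucose meter: low light-grey tray, coral-orange floor pad, 94 x 66 x 18 mm, long along its x; origin at the centre of its underside. Floor 8 mm above the table; bay 84 x 56 mm (6 mm play each side). Rim 10 mm above the floor, 5 mm thick, at both short ends and on 16 mm of the long sides at each corner; mid long sides are open to the floor for fingers.
- cradle_recorder: fixed charging cradle of the white recorder: low light-grey tray, white floor pad, 114 x 80 x 18 mm, long along its x; origin at the centre of its underside. Floor 8 mm above the table; bay 104 x 70 mm (6 mm play each side). Rim 10 mm above the floor, 5 mm thick, at both short ends and on 18 mm of the long sides at each corner; mid long sides are open to the floor for fingers.
- cradle_ecg: fixed charging cradle of the ECG recorder: low light-grey tray, dark graphite floor pad, 146 x 88 x 18 mm, long along its x; origin at the centre of its underside. Floor 8 mm above the table; bay 136 x 78 mm (6 mm play each side). Rim 10 mm above the floor, 5 mm thick, at both short ends and on 24 mm of the long sides at each corner; mid long sides are open to the floor for fingers.
- vial_amber: loose standing glass vial with amber content and blue cap, diameter 23, height 58 mm; origin at the centre of its underside. To be left standing.
- vial_red: loose standing clear glass vial with red cap, diameter 23, height 48 mm; origin at the centre of its underside. To be left standing.

How it is judged:
By the outcome, as a careful person would: the job done as asked, in the order asked, and still so for the second after the job is handed in, with the robot touching nothing.
It also fails if it takes over 112 s, if anything falls off the work surface, if the arm or the gripper's body presses on something with over 40 N, if the wrist force passes 120 N, or if a joint passes its speed limit or range.

ROBOT

A 6-joint arm with a two-finger parallel gripper is mounted at the origin on a cart in front of the work surface, level with it; the furniture and walls round the work are solid. World frame = base frame: x ahead of the robot, y to its left, z up, the work surface at z = 0. Lengths are in m, angles in degrees, forces in N, time in s.
With the tool pointing down it reaches from about 0.3 to 0.75 m from the base axis. Payload 8.5 kg.
Tool frame: the origin (TCP) lies at the very end of the fingers, on their centre line; the grasp point (between the pads) lies 19 mm behind it; z points along the fingers, y is the direction in which the jaws open and shut (so a half turn about z gives the same grasp; the last joint's range is limited). The gripper opens to 85 mm and grips with 20 to 120 N. Pads are 22 mm wide; open, the fingers measure 114 mm over their backs; the gripper's body (76 mm by 85 mm) begins 54 mm behind the grasp point. The pads swing forward as they close: fully open they stand 13 mm farther back than shut.
Start: joints at [52.237, 21.807, 74.336, -0, 83.858, -12.336], TCP at [0.236, 0.497, 0.192] pointing down, gripper open.
Joint ranges: [-178.18, 178.18], [-50.72, 133.34], [12.68, 142.11], [-81.47, 261.47], [9.98, 163.14], [-165.26, 165.26]. Speed limits (degrees/s): [136.94, 136.94, 180, 180, 180, 180].

INTERFACE

Orientations are given as a 3x3 rotation matrix whose columns are the frame's x, y, z axes.
In Python, from rig import status, vision, env gives the robot as it stands.
- The arm moves only by the tool send_rows, never from a script. Its argument "targets" is a list of rows, each a list of 7 numbers: the shift along the tool's x, y, z in units of 50 mm (1.0 is 50 mm), then the turn, a rotation vector about the tool's x, y, z in units of 8 degrees (1.0 is 8 degrees), then the finger opening in mm, from 0 to 85.4. A call has 1 to 5 rows; each row is the pose to reach, as a shift and turn from the pose commanded when the call began, along the tool's axes at that moment; what a row does not reach only later rows make up. A row lasts 1/8 s, in which the tool goes at most 62.5 mm and 10.7 degrees, less where a joint would pass 70% of its speed; a pose out of reach is approached as far as the arm can. A call with a gripper value outside its range is refused whole. The fingers move at their own pace and stop on an object; "grip_force" is the grip in N (left out, the last holds). Time passes only in rows, so rows that repeat a pose let the fingers close. It gives the time, the measured TCP pose, the force and the opening at its end, in the units of the state.
- status.observe(): the state, without advancing time (a new reading comes with each control period).
- vision.get_image(name): name is "side" or "top" or "wrist"; returns (picture, depth): 384x512x3 uint8, red, green, blue; 384x512 float32, m along the optical axis (not along the pixel's ray), 0 where there is no reading.
- vision.camera_model(name): a dict with "camera_matrix" (3x3 intrinsics, pixels), "view" (4x4, takes a point from world to camera coordinates); the wrist camera has in their place "T_tool_cam" (4x4, takes a point from camera to tool coordinates, whose origin is the TCP and whose axes are the flange's). Camera axes: x right, y down, z forward; pixel columns grow to the right and rows downward; lengths in m; the calibration is good to about 2 mm. A picture is of the moment at which its call begins: read the wrist's pose just before it. camera_model takes no time and is no camera call.
- env.close_job(): hands the job in, once; it reports no verdict.
Trained networks look in the newest picture that a camera, given by its name, has taken for a name from the list of things; names that differ only in an ending like _2 or _b are one class to them, and where a whole thing is asked for, a point or a joint stands for the part that bears it (a point fixed in the world has none). Each returns a list of dicts, best first, with "p" (0 to 1); they miss things now and then, are a little off and sometimes report something else, mostly with a low value. They report only what shows in the picture. A call takes as long as a camera call.
- vision.masks_of(camera, label): "pixels" (384x512 bool, what is visible of it) and "extent" ([left, top, right, bottom] in pixels, round what is visible of it).
The state is a dict: "time_s": time; "q": joint angles; "qvel": joint speeds; "joint_efforts": joint torques, N m; "position": TCP position; "tool_rot": TCP orientation; "ft_force": force on the tool from outside, world axes, zero at the start; "wrist_torque": the same for the moment, N m; "grip_width": finger opening in m.
Only numpy, scipy, OpenCV 4.12 (cv2) and the standard library are available. Lean on these libraries where they do the work, as an engineer would, in place of code of your own. Each camera call takes 0.05 s, during which the arm holds its last target.

## Working session

There is one attempt and no reset: what is moved stays moved. The work goes in short steps, Python scripts to look and compute and a tool call to move; the robot and the scene stay as the last step left them, time stands still between calls to the robot, and variables do not carry over. Pictures are saved under pics/ and viewed, and the job is handed in when it is done.

Besides the shell and the picture viewer there is one more tool, called after "Request:" by a JSON object that holds its "api" and its "payload". send_rows: Moves the arm, as the interface text tells. Its arguments: {"type":"object","properties":{"targets":{"type":"array","items":{"type":"array","items":{"type":"number"}}},"grip_force":{"type":"number"}},"required":["targets"]}

```bash
ls; mkdir -p pics; python3 - <<'E'
from rig import status, vision, env
import cv2, numpy as np
s=status.observe(); print({k:np.round(v,3).tolist() for k,v in s.items()})
for n in ["side","top","wrist"]:
    im,d=vision.get_image(n); cv2.imwrite(f"pics/a_{n}.png",im[:,:,::-1]); np.save(f"pics/a_{n}_d.npy",d)
    m=vision.camera_model(n); print(n,{k:np.round(v,3).tolist() for k,v in m.items()})
E
```

```text
pics
{'time_s': 0.0, 'q': [52.237, 21.84, 74.385, -0.0, 83.858, -12.336], 'qvel': [-0.043, -0.021, -0.052, -0.076, -0.054, 0.034], 'joint_efforts': [0.0, -44.847, -23.128, -0.0, 0.005, 0.0], 'position': [0.236, 0.496, 0.191], 'tool_rot': [[-0.903, 0.429, -0.001], [0.429, 0.903, -0.001], [0.0, -0.001, -1.0]], 'ft_force': [0.162, -0.139, -0.537], 'wrist_torque': [0.027, -0.017, -0.04], 'grip_width': 0.085}
side {'camera_matrix': [[356.351, 0.0, 254.191], [0.0, 356.351, 191.592], [0.0, 0.0, 1.0]], 'view': [[0.968, -0.25, -0.022, -0.539], [-0.158, -0.539, -0.827, 0.138], [0.195, 0.804, -0.561, 0.78], [0.0, 0.0, 0.0, 1.0]]}
top {'camera_matrix': [[421.839, 0.0, 252.148], [0.0, 421.839, 194.825], [0.0, 0.0, 1.0]], 'view': [[-0.011, -1.0, -0.028, 0.02], [-0.995, 0.014, -0.094, 0.568], [0.094, 0.027, -0.995, 1.07], [0.0, 0.0, 0.0, 1.0]]}
wrist {'camera_matrix': [[294.029, 0.0, 253.337], [0.0, 294.029, 192.735], [0.0, 0.0, 1.0]], 'T_tool_cam': [[-0.0, -0.961, -0.276, 0.07], [1.0, -0.001, 0.001, -0.001], [-0.001, -0.276, 0.961, -0.182], [0.0, 0.0, 0.0, 1.0]]}
```

View pics/a_top.png

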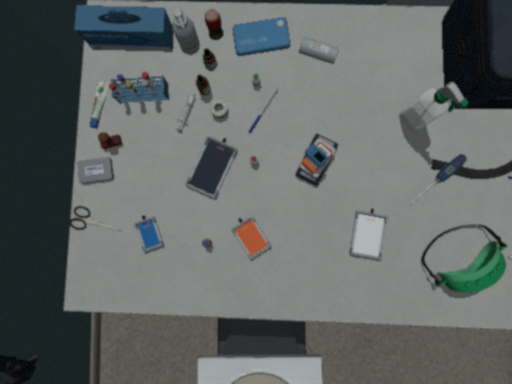

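View pics/a_side.png

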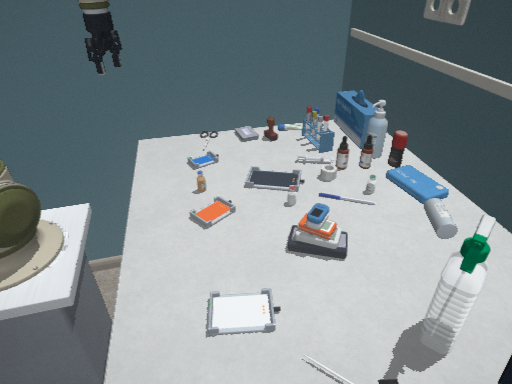

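View pics/a_wrist.png

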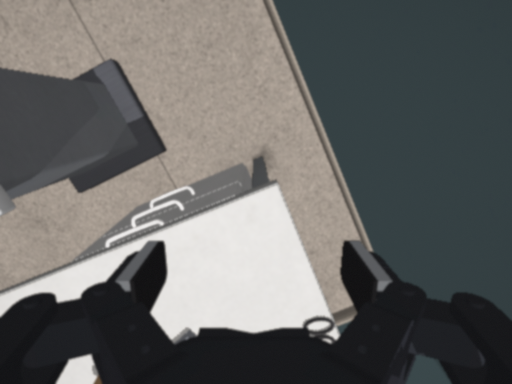

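```bash
cat > h.py <<'E'
import numpy as np, cv2
from rig import status, vision, env
def cam(n):
    m=vision.camera_model(n); K=np.array(m["camera_matrix"])
    if n=="wrist":
        s=status.observe(); T=np.eye(4); T[:3,:3]=s["tool_rot"]; T[:3,3]=s["position"]
        C=T@np.array(m["T_tool_cam"])
    else: C=np.linalg.inv(np.array(m["view"]))
    return K,C
def cloud(K,C,d):
    v,u=np.mgrid[:d.shape[0],:d.shape[1]]
    P=np.stack([(u-K[0,2])/K[0,0]*d,(v-K[1,2])/K[1,1]*d,d],-1)
    return P@C[:3,:3].T+C[:3,3]
def shot(n,name):
    K,C=cam(n); im,d=vision.get_image(n); cv2.imwrite(f"pics/{name}.png",im[:,:,::-1])
    np.savez(f"pics/{name}.npz",K=K,C=C,d=d,im=im)
    return im,d,cloud(K,C,d),K,C
def proj(K,C,p):
    q=(np.atleast_2d(p)-C[:3,3])@C[:3,:3]; return np.c_[q[:,0]/q[:,2]*K[0,0]+K[0,2],q[:,1]/q[:,2]*K[1,1]+K[1,2]]
def rect(P):
    (c,wh,a)=cv2.minAreaRect(P[:,:2].astype(np.float32)*1000)
    if wh[0]<wh[1]: wh=wh[::-1]; a+=90
    return np.round(c,1),np.round(wh,1),round((a+90)%180-90,1)
def plan(p,yaw):
    """tool pose to reach: TCP p (m), tool y axis yaw(deg) mod 180 -> shift in tool units from the measured pose"""
    s=status.observe(); R=np.array(s["tool_rot"]); d=(np.array(p)-s["position"])
    cy=np.degrees(np.arctan2(R[1,1],R[0,1])); dy=(yaw-cy+90)%180-90
    # tool z down: yaw world +dy = rotation about tool z of -dy
    return np.round(R.T@d/.05,3), round(-dy/8,3), round(cy,2), np.round(s["q"],1)
E
python3 - <<'E'
from h import *
im,d,P,K,C=shot("top","b_top")
for n in ["oximeter","meter","recorder","ecg","cradle_oximeter","cradle_meter","cradle_recorder","cradle_ecg","vial_amber","vial_red"]:
    for m in vision.masks_of("top",n)[:2]:
        k=m["pixels"]&(d>0); 
        if k.sum()<5: print(n,'few');continue
        Q=P[k]; Q=Q[Q[:,2]>0.004] if (Q[:,2]>0.004).sum()>5 else Q
        print(n,round(m["p"],2),m["extent"],k.sum(),rect(Q),"z",np.round(np.percentile(Q[:,2],[5,50,95])*1000,1))
k=P[300:310,200:400,2]; print(np.median(P[200:220,290:330,2]))
E
```

```text
oximeter 0.68 [302.9, 145.1, 327.8, 167.6] 305 (array([ 659.3, -148.8]), array([55.8, 32. ]), 43.3) z [75.5 91.7 95.3]
meter 0.59 [306.4, 143.0, 330.2, 170.1] 232 (array([ 660.8, -156.1]), array([77.9, 42.8]), -45.7) z [53.5 62.1 65.9]
recorder 0.6 [300.2, 137.6, 335.7, 176.2] 169 (array([ 660.5, -156.1]), array([90.1, 54.1]), -34.5) z [40.5 44.2 47.2]
ecg 0.8 [296.2, 131.5, 339.4, 182.8] 350 (array([ 661.6, -158.1]), array([124.2,  65.5]), -27.4) z [17.2 24.7 30.3]
cradle_oximeter 0.58 [135.3, 214.8, 164.8, 253.8] 696 (array([476.2, 288.1]), array([92.9, 56.4]), 19.0) z [ 6.1 10.1 19.7]
cradle_meter 0.61 [234.1, 218.3, 269.6, 258.6] 878 (array([460.3,  18.1]), array([98.9, 64.5]), 32.5) z [ 6.4 10.  19.1]
cradle_recorder 0.73 [349.6, 209.9, 382.5, 260.7] 1374 (array([ 464.2, -287.8]), array([118.8,  80.6]), -10.6) z [ 6.4  9.9 18.8]
cradle_recorder 0.49 [302.3, 146.6, 329.6, 169.3] 323 (array([ 659.4, -148.9]), array([55.9, 32. ]), 43.7) z [73.5 91.6 95.2]
cradle_ecg 0.96 [187.8, 136.2, 235.3, 197.6] 1790 (array([650.2, 118.9]), array([154.8,  88.5]), -24.9) z [ 6.4 10.1 18.9]
vial_amber 0.73 [302.1, 143.7, 329.2, 169.0] 378 (array([ 667.1, -148.2]), array([70.5, 44.4]), 37.7) z [59.5 91.2 94.9]
vial_amber 0.59 [202.4, 238.1, 212.1, 248.5] 69 (array([447.2, 129.7]), array([20.5, 18.6]), -4.7) z [20.3 43.2 62.2]
vial_red 0.64 [251.5, 156.0, 258.8, 167.2] 51 (array([657.3,   5.8]), array([17.9, 15.7]), -44.7) z [26.2 38.3 52. ]
vial_red 0.59 [296.0, 129.9, 339.1, 183.1] 340 (array([ 662.3, -157.8]), array([125.2,  64.4]), -27.4) z [18.  24.8 29.3]
0.0015861811121116176
```

```bash
python3 - <<'E'
from h import *
print(plan([.655,-.15,.26],133))
E
```

```text
(array([-13.119,  -8.084,  -1.369]), np.float64(-8.554), np.float64(64.57), array([ 52.2,  21.8,  74.3,   0. ,  83.9, -12.3]))
```

Request:
{"api": "send_rows", "payload": {"targets": [[-13.1,-8.1,-1.4,0,0,13.95,85],[-13.1,-8.1,-1.4,0,0,13.95,85],[-13.1,-8.1,-1.4,0,0,13.95,85],[-13.1,-8.1,-1.4,0,0,13.95,85],[-13.1,-8.1,-1.4,0,0,13.95,85]], "grip_force": 50}}

```text
time_s: 1.32
position: [0.4057, 0.2335, 0.2202]
tool_rot: [[-0.182, 0.983, 0.001], [0.983, 0.182, 0.0], [0.0, 0.001, -1.0]]
ft_force: [1.1, 1.2, 0.2]
grip_width: 0.085
```

```bash
python3 - <<'E'
from h import *
print(plan([.655,-.15,.26],-47))
E
```

```text
(array([-8.449,  3.504, -0.794]), np.float64(7.188), np.float64(10.51), array([15.4, 12.3, 83.4,  0. , 84.3,  4.9]))
```

Request:
{"api": "send_rows", "payload": {"targets": [[-8.4,3.5,-0.8,0,0,7.2,85],[-8.4,3.5,-0.8,0,0,7.2,85],[-8.4,3.5,-0.8,0,0,7.2,85],[-8.4,3.5,-0.8,0,0,7.2,85],[-8.4,3.5,-0.8,0,0,7.2,85]]}}

```text
time_s: 1.95
position: [0.5775, -0.0264, 0.2475]
tool_rot: [[0.685, 0.729, 0.0], [0.729, -0.685, 0.0], [0.0, 0.0, -1.0]]
ft_force: [-0.4, -0.2, 0.7]
grip_width: 0.0848
```

```bash
python3 - <<'E'
from h import *
print(plan([.655,-.15,.26],-47))
E
```

```text
(array([-0.74 ,  2.823, -0.249]), np.float64(0.472), np.float64(-43.23), array([-14.3,  22.9,  63.4,   0. ,  93.7,  28.9]))
```

Request:
{"api": "send_rows", "payload": {"targets": [[-0.7,2.8,-0.25,0,0,0.4,85],[-0.7,2.8,-0.25,0,0,0.4,85],[-0.7,2.8,-0.25,0,0,0.4,85],[-0.7,2.8,-0.25,0,0,0.4,85]]}}

```text
time_s: 2.45
position: [0.6557, -0.1465, 0.2587]
tool_rot: [[0.721, 0.693, -0.001], [0.693, -0.721, 0.0], [-0.0, -0.001, -1.0]]
ft_force: [-0.2, 0.5, -0.0]
grip_width: 0.0849
```

```bash
python3 - <<'E'
from h import *
s=status.observe(); print(s["position"],s["qvel"])
im,d,P,K,C=shot("wrist","c_wrist")
for n in ["oximeter","meter","recorder","ecg"]:
    for m in vision.masks_of("wrist",n)[:2]:
        k=m["pixels"]&(d>0); Q=P[k]
        if k.sum()<9: continue
        print(n,round(m["p"],2),m["extent"],k.sum(),rect(Q),"z",np.round(np.percentile(Q[:,2],[5,50,95])*1000,1))
E
```

```text
[ 0.65572222 -0.14646771  0.25865232] [ 2.02414795 -2.24843214  2.50489944  0.31369453 -0.4046686   0.46278479]
oximeter 0.68 [193.2, 263.4, 273.3, 327.8] 2912 (array([ 465.1, -293. ]), array([125.6,  91.2]), -10.8) z [ 6.1  7.9 16.9]
meter 0.93 [230.2, 145.1, 287.5, 180.8] 905 (array([ 658.2, -152.4]), array([72.1, 43.2]), -46.1) z [57.4 60.8 62.4]
recorder 0.57 [225.1, 134.6, 301.0, 187.3] 629 (array([ 659.5, -156.1]), array([91.1, 56.6]), -35.8) z [40.3 42.7 44.2]
ecg 0.71 [213.7, 126.6, 308.2, 194.4] 1105 (array([ 659.4, -156.6]), array([131.3,  65.1]), -28.0) z [18.3 23.6 25.4]
```

View pics/c_wrist.png

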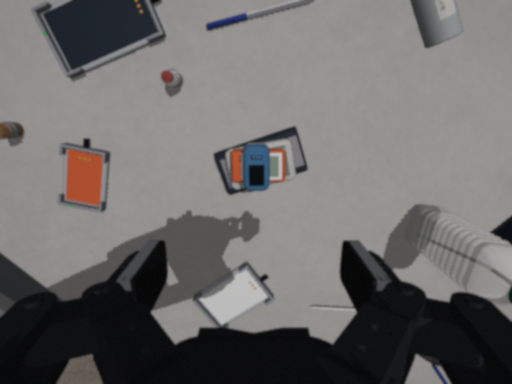

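```bash
cat >> h.py <<'E'
def stackfit(P,c=(.657,-.152),lo=.08,hi=.11,r=.08):
    k=(P[...,2]>lo)&(P[...,2]<hi)&(np.hypot(P[...,0]-c[0],P[...,1]-c[1])<r)
    Q=P[k]; return len(Q),rect(Q),np.round(np.percentile(Q[:,2],[5,50,95])*1000,1)
def pad(P,im,c,size,r=.09):
    """cradle fit: maximise overlap of outer rectangle with raised points"""
    from scipy.optimize import minimize
    k=(P[...,2]>.005)&(P[...,2]<.024)&(np.hypot(P[...,0]-c[0],P[...,1]-c[1])<r); Q=P[k][:,:2]
    return Q
E
python3 - <<'E'
from h import *
for f in ["c_wrist","b_top"]:
    z=np.load(f"pics/{f}.npz"); P=cloud(z["K"],z["C"],z["d"])
    print(f,stackfit(P))
    print(' table',np.median(P[np.hypot(P[...,0]-.55,P[...,1]+.05)<.03][:,2]))
    for n,c,r in [("ox",(.476,.288),.08),("met",(.46,.018),.085),("rec",(.464,-.288),.1),("ecg",(.65,.119),.11)]:
        for lo,hi in [(.0045,.012),(.0125,.024)]:
            k=(P[...,2]>lo)&(P[...,2]<hi)&(np.hypot(P[...,0]-c[0],P[...,1]-c[1])<r); Q=P[k]
            if len(Q)>50: print(n,lo,len(Q),rect(Q))
E
```

```text
c_wrist (1199, (array([ 657.5, -148.6]), array([57.2, 32.2]), 44.7), array([87.4, 90.3, 91.8]))
 table -0.00015193197081764254
met 0.0045 2394 (array([462.5,  20.2]), array([106.2,  66.3]), 32.0)
met 0.0125 485 (array([456.6,  16.7]), array([94.4, 66.4]), 31.8)
rec 0.0045 2504 (array([ 466.4, -288. ]), array([125.9,  80.9]), -10.8)
rec 0.0125 383 (array([ 459.7, -287. ]), array([114.1,  80.6]), -11.1)
ecg 0.0045 6190 (array([649.6, 116.1]), array([154.1,  89.2]), -27.6)
ecg 0.0125 786 (array([635.3, 105.1]), array([173.1,  89.5]), -42.7)
b_top (299, (array([ 659.5, -149. ]), array([55.9, 32.3]), 43.7), array([87.9, 91.8, 95.3]))
 table 0.0015697998570665117
ox 0.0045 639 (array([475.7, 286.3]), array([155.3, 150.4]), -73.1)
ox 0.0125 154 (array([474.2, 287.5]), array([88.3, 56. ]), 18.9)
met 0.0045 848 (array([462.1,  16.4]), array([165.2, 160.9]), -82.6)
met 0.0125 205 (array([462.8,  18.9]), array([103.9,  66. ]), 32.5)
rec 0.0045 1301 (array([ 467.7, -287.2]), array([193.4, 183.1]), 68.4)
rec 0.0125 263 (array([ 468. , -289.6]), array([126.8,  81.6]), -11.2)
ecg 0.0045 1672 (array([651. , 120.9]), array([213.5, 211.3]), -84.6)
ecg 0.0125 338 (array([639.8,  93.7]), array([156.2, 143.7]), -25.1)
```

```bash
python3 - <<'E'
from h import *
print(plan([.6578,-.1487,.12],-45.3), status.observe()["position"])
E
```

```text
(array([-0.027,  0.103,  2.806]), np.float64(-0.085), np.float64(-45.98), array([-22.5,  33.3,  43.6,   0. , 103. ,  23.5])) [ 0.65510978 -0.14405263  0.26031388]
```

Request:
{"api": "send_rows", "payload": {"targets": [[-0.03,0.1,1.4,0,0,-0.08,70],[-0.03,0.1,1.8,0,0,-0.08,70],[-0.03,0.1,1.8,0,0,-0.08,70]]}}

```text
time_s: 3.08
position: [0.6568, -0.1489, 0.1682]
tool_rot: [[0.712, 0.702, -0.004], [0.702, -0.712, 0.002], [-0.002, -0.004, -1.0]]
ft_force: [0.5, 0.1, 1.0]
grip_width: 0.0702
```

```bash
python3 - <<'E'
from h import *
s=status.observe(); print(s["position"],s["qvel"])
im,d,P,K,C=shot("wrist","d_wrist"); print(stackfit(P))
print(stackfit(P,lo=.055,hi=.065),stackfit(P,lo=.038,hi=.047),stackfit(P,lo=.018,hi=.028,r=.1))
print(plan([.6578,-.1487,.066],-45.3), status.observe()["position"])
E
```

```text
[ 0.65683044 -0.1488737   0.168159  ] [-0.07196401 -2.11079536 -4.90999876 -0.04968278  1.79179124  0.01148716]
(2067, (array([ 657.5, -149. ]), array([57.5, 32.9]), 44.7), array([87.1, 90.3, 91.7]))
(1422, (array([ 657.5, -152.6]), array([71.8, 43.1]), -45.2), array([58.3, 60.8, 62.2])) (1055, (array([ 658.7, -156.7]), array([92.1, 58. ]), -35.6), array([40.1, 42.7, 44.1])) (1726, (array([ 659.6, -157.6]), array([124. ,  66.4]), -27.8), array([19.9, 23.6, 25.3]))
(array([ 0.009, -0.009,  2.088]), np.float64(-0.01), np.float64(-45.38), array([-22.8,  35.6,  53.8,   0. ,  90.6,  22.6])) [ 0.65780206 -0.14932546  0.17040594]
```

Request:
{"api": "send_rows", "payload": {"targets": [[0,0,1.0,0,0,0,60],[0,0,1.8,0,0,0,60],[0,0,2.05,0,0,0,60],[0,0,2.05,0,0,0,60]]}}

```text
time_s: 3.62
position: [0.6586, -0.1501, 0.0688]
tool_rot: [[0.712, 0.702, 0.002], [0.702, -0.712, -0.001], [0.001, 0.002, -1.0]]
ft_force: [-0.6, -0.8, 0.2]
grip_width: 0.0599
```

Request:
{"api": "send_rows", "payload": {"targets": [[0,0,0,0,0,0,20],[0,0,0,0,0,0,20],[0,0,0,0,0,0,20],[0,0,0,0,0,0,20]], "grip_force": 40}}

```text
time_s: 4.12
position: [0.6579, -0.15, 0.0675]
tool_rot: [[0.712, 0.702, 0.0], [0.702, -0.712, -0.0], [0.0, 0.0, -1.0]]
ft_force: [0.4, 0.2, -0.7]
grip_width: 0.0203
```

```bash
python3 - <<'E'
from h import *
for n in ["wrist","side"]:
  im,d,P,K,C=shot(n,"e_"+n); print(stackfit(P,lo=.05,hi=.12))
print(status.observe()["grip_width"])
a=cv2.imread("pics/e_side.png")[170:280,260:380]; cv2.imwrite("pics/e_side2.png",cv2.resize(a,None,fx=5,fy=5))
E
```

```text
(7536, (array([ 659.4, -150.6]), array([72.3, 57. ]), -45.4), array([ 59.3,  89.6, 112.5]))
(848, (array([ 658.6, -150.9]), array([71.2, 57.6]), -45.9), array([ 52.8,  72.5, 113.2]))
0.02032758381555201
```

View pics/e_wrist.png

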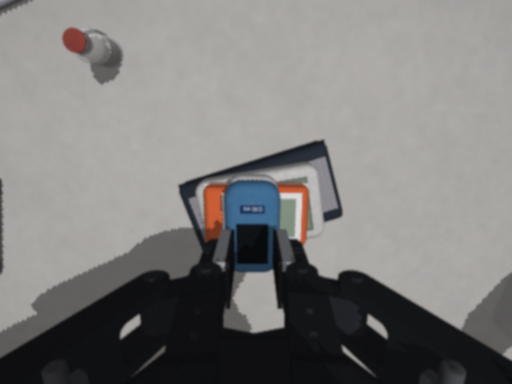

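View pics/e_side2.png

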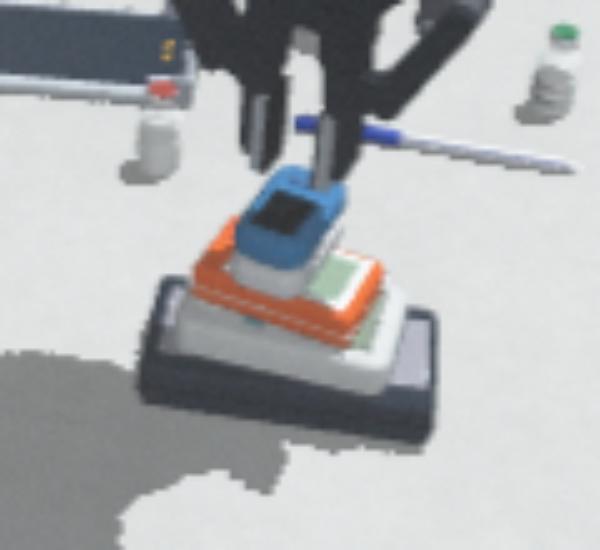

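```bash
python3 - <<'E'
from h import *
for f in ["e_side","e_wrist"]:
    z=np.load(f"pics/{f}.npz"); P=cloud(z["K"],z["C"],z["d"]); im=z["im"].astype(int)
    s=status.observe(); R=np.array(s["tool_rot"]); L=(P-s["position"])@R*1000
    k=(np.abs(L[...,0])<60)&(np.abs(L[...,1])<60)&(L[...,2]>-120)&(L[...,2]<30)
    for lo in range(-120,30,6):
        kk=k&(L[...,2]>=lo)&(L[...,2]<lo+6)
        if kk.sum()>3:
            Q=L[kk]; print(f,lo,kk.sum(),np.round(Q.min(0)),np.round(Q.max(0)),im[kk].mean(0).round())
E
```

```text
e_side -120 123 [ -17.  -57. -120.] [  14.   56. -114.] [57. 60. 63.]
e_side -114 107 [ -17.  -53. -114.] [  13.   53. -108.] [59. 62. 65.]
e_side -108 90 [ -17.  -51. -108.] [  15.   50. -102.] [62. 65. 68.]
e_side -102 110 [ -14.  -48. -102.] [ 13.  47. -96.] [58. 61. 64.]
e_side -96 129 [-15. -44. -96.] [ 13.  42. -90.] [58. 60. 64.]
e_side -90 69 [-15. -41. -90.] [ 11.  38. -84.] [59. 61. 64.]
e_side -84 42 [-13. -30. -84.] [ 12.  29. -78.] [68. 70. 74.]
e_side -78 41 [-11. -22. -78.] [ 10.  23. -72.] [77. 79. 83.]
e_side -72 48 [-12. -24. -72.] [  9.  23. -66.] [82. 85. 91.]
e_side -66 45 [-11. -24. -66.] [ 11.  22. -60.] [81. 84. 88.]
e_side -60 49 [-11. -24. -60.] [ 11.  23. -54.] [84. 87. 91.]
e_side -54 40 [-11. -23. -54.] [ 12.  23. -48.] [ 93.  96. 100.]
e_side -48 27 [-10. -21. -48.] [  9.  21. -42.] [101. 107. 113.]
e_side -42 5 [ -8. -13. -42.] [ 10.  16. -40.] [137. 147. 155.]
e_side -30 78 [-25. -16. -26.] [ 25.  11. -24.] [ 64.  82. 100.]
e_side -24 183 [-28. -17. -24.] [ 29.  15. -18.] [ 75. 108. 140.]
e_side -18 42 [-28. -15. -18.] [ 16.  15. -12.] [ 82. 108. 133.]
[... 1229 characters left out ...]

e_wrist -48 199 [-10. -22. -48.] [ 11.  21. -43.] [57. 60. 66.]
e_wrist -30 627 [-24. -14. -26.] [ 27.  13. -24.] [27. 39. 51.]
e_wrist -24 3508 [-28. -17. -24.] [ 29.  16. -18.] [46. 73. 97.]
e_wrist -18 85 [ 14. -17. -18.] [ 29.  16. -13.] [ 84.  93. 105.]
e_wrist -12 57 [ 24. -15.  -9.] [29. 13. -6.] [140. 141. 143.]
e_wrist -6 179 [ 22. -17.  -6.] [29. 15. -0.] [130. 129. 130.]
e_wrist 0 896 [-18. -32.   0.] [29. 35.  6.] [161. 138. 123.]
e_wrist 6 1612 [-22. -35.   6.] [20. 38. 12.] [165. 103.  80.]
e_wrist 12 124 [ 16. -34.  12.] [20. 37. 17.] [136. 110. 102.]
e_wrist 18 537 [-24. -40.  18.] [28. 52. 24.] [155. 153. 148.]
e_wrist 24 1399 [-27. -43.  24.] [31. 53. 30.] [161. 159. 158.]
```

Request:
{"api": "send_rows", "payload": {"targets": [[0,0,0,0,0,0,60],[0,0,0,0,0,0,60],[0,0,0.4,0,0,0,60],[0,0,0.75,0,0,0,60],[0,0,0.75,0,0,0,60]]}}

```text
time_s: 4.85
position: [0.657, -0.1496, 0.028]
tool_rot: [[0.712, 0.702, -0.003], [0.702, -0.712, 0.001], [-0.001, -0.003, -1.0]]
ft_force: [-0.2, -0.3, 0.1]
grip_width: 0.0602
```

```bash
python3 - <<'E'
from h import *
for f in ["side"]:
    im,d,P,K,C=shot(f,"f_"+f)
    s=status.observe(); R=np.array(s["tool_rot"]); L=(P-s["position"])@R*1000
    print(s["position"],s["grip_width"])
    k=(np.abs(L[...,0])<16)&(np.abs(L[...,1])<60)&(np.abs(L[...,1])>22)&(L[...,2]>-120)&(L[...,2]<30)
    for lo in range(-60,0,3):
        kk=k&(L[...,2]>=lo)&(L[...,2]<lo+3)
        if kk.sum()>1:
            Q=L[kk]; print(f,lo,kk.sum(),np.round(Q.min(0)),np.round(Q.max(0)),im[kk].mean(0).round())
E
```

```text
[ 0.65765541 -0.14985791  0.02920222] 0.06022866100699447
side -60 18 [-11. -37. -60.] [  8.  42. -57.] [ 95.  98. 101.]
side -57 17 [-11. -44. -57.] [  9.  42. -54.] [81. 84. 87.]
side -54 18 [-10. -43. -54.] [  9.  37. -51.] [92. 95. 98.]
side -51 13 [-11. -35. -51.] [  6.  38. -48.] [ 99.  99. 103.]
side -48 9 [ -9. -37. -48.] [ 10.  35. -45.] [135. 135. 135.]
side -36 14 [-14.  24. -34.] [  8.  33. -33.] [130. 123. 112.]
side -33 81 [-16. -34. -33.] [ 15.  36. -30.] [174. 115.  92.]
side -30 10 [-12.  36. -30.] [ 16.  37. -27.] [182. 109.  85.]
side -27 2 [ -4.  37. -27.] [ 13.  37. -25.] [190. 144. 130.]
side -24 7 [-15.  36. -24.] [ 16.  38. -22.] [163. 127. 110.]
side -21 3 [-13.  36. -21.] [  6.  37. -18.] [147. 132. 118.]
side -18 26 [-16.  36. -17.] [ 16.  48. -15.] [173. 181. 173.]
side -15 50 [-16. -37. -15.] [ 16.  53. -12.] [204. 209. 207.]
side -12 7 [-15. -41. -12.] [11. 53. -9.] [175. 177. 180.]
side -6 2 [-12.  51.  -6.] [-0. 53. -4.] [158. 164. 170.]
side -3 2 [-9. 49. -1.] [14. 52. -1.] [152. 158. 165.]
```

Request:
{"api": "send_rows", "payload": {"targets": [[0,0,0.08,0,0,0,45],[0,0,0.08,0,0,0,20],[0,0,0.08,0,0,0,20],[0,0,0.08,0,0,0,20],[0,0,0.08,0,0,0,20]], "grip_force": 40}}

```text
time_s: 5.52
position: [0.658, -0.15, 0.026]
tool_rot: [[0.712, 0.702, 0.0], [0.702, -0.712, -0.0], [0.0, 0.0, -1.0]]
ft_force: [-0.5, -0.1, 2.2]
grip_width: 0.0318
```

Request:
{"api": "send_rows", "payload": {"targets": [[0,0,-0.4,0,0,0,20],[0,0,-1.2,0,0,0,20],[0,0,-2.4,0,0,0,20],[0,0,-2.8,0,0,0,20],[0,0,-2.8,0,0,0,20]]}}

```text
time_s: 6.15
position: [0.6583, -0.1501, 0.167]
tool_rot: [[0.712, 0.702, 0.003], [0.702, -0.712, -0.001], [0.001, 0.003, -1.0]]
ft_force: [0.7, -0.3, -1.6]
grip_width: 0.0314
```

```bash
python3 - <<'E'
from h import *
im,d,P,K,C=shot("side","g_side"); print(stackfit(P,lo=.05,hi=.1))
a=cv2.imread("pics/g_side.png")[130:280,240:390]; cv2.imwrite("pics/g_side2.png",cv2.resize(a,None,fx=3,fy=3))
print(plan([.490,.26,.15],-71), status.observe()["position"])
E
```

```text
(575, (array([ 657.1, -152.3]), array([72., 45.]), -44.6), array([52.1, 61.4, 63. ]))
(array([ 3.366, -8.192,  0.305]), np.float64(3.198), np.float64(-45.42), array([-22.9,  35.7,  54.4,  -0. ,  89.9,  22.5])) [ 0.65763718 -0.14986281  0.16508194]
```

View pics/g_side2.png

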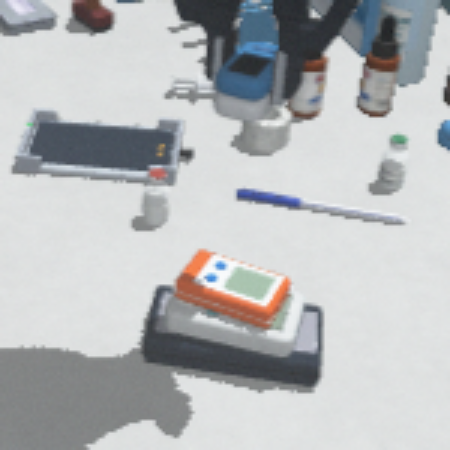

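Request:
{"api": "send_rows", "payload": {"targets": [[3.35,-8.2,0.3,0,0,3.2,20],[3.35,-8.2,0.3,0,0,3.2,20],[3.35,-8.2,0.3,0,0,3.2,20],[3.35,-8.2,0.3,0,0,3.2,20],[3.35,-8.2,0.3,0,0,3.2,20]]}}

```text
time_s: 6.82
position: [0.5371, 0.1405, 0.1531]
tool_rot: [[0.946, 0.325, -0.003], [0.325, -0.946, -0.0], [-0.003, -0.001, -1.0]]
ft_force: [1.2, 0.3, -0.8]
grip_width: 0.0314
```

```bash
python3 - <<'E'
from h import *
print(plan([.490,.26,.15],-71), status.observe()["position"])
E
```

```text
(array([-0.114, -2.566,  0.065]), np.float64(-0.004), np.float64(-71.03), array([ 2.4, 24.2, 77.1,  0. , 78.9, 73.5])) [0.53712083 0.14052469 0.15311577]
```

Request:
{"api": "send_rows", "payload": {"targets": [[-0.1,-2.5,0.05,0,0,0,20],[-0.1,-2.5,0.05,0,0,0,20],[-0.1,-2.5,0.05,0,0,0,20],[-0.1,-2.5,0.05,0,0,0,20]]}}

```text
time_s: 7.32
position: [0.4932, 0.2552, 0.1512]
tool_rot: [[0.945, 0.326, -0.002], [0.326, -0.945, -0.001], [-0.003, 0.0, -1.0]]
ft_force: [-0.2, -0.1, 0.4]
grip_width: 0.0313
```

```bash
cat >> h.py <<'E'
def cr(P,c,r,lo=.0125,hi=.024):
    k=(P[...,2]>lo)&(P[...,2]<hi)&(np.hypot(P[...,0]-c[0],P[...,1]-c[1])<r); Q=P[k]
    return len(Q),rect(Q)
E
python3 - <<'E'
from h import *
s=status.observe(); print(s["position"],np.abs(s["qvel"]).max())
im,d,P,K,C=shot("wrist","h_wrist")
print(cr(P,(.474,.287),.06),cr(P,(.474,.287),.06,.0045),cr(P,(.65,.119),.1))
print(plan([.474,.287,.03],-71), status.observe()["position"])
E
```

```text
[0.49315169 0.25515488 0.15124302] 1.8001056134478146
(486, (array([467.5, 286.8]), array([80. , 54.6]), 19.0)) (2909, (array([473.5, 289.2]), array([93.2, 54.5]), 18.3)) (1488, (array([644.3, 121.7]), array([146.8,  87.7]), -25.1))
(array([-0.156, -0.74 ,  2.431]), np.float64(-0.008), np.float64(-71.06), array([15.1, 24.2, 77.3, -0. , 78.6, 86.1])) [0.49360974 0.25460492 0.15153284]
```

View pics/h_wrist.png

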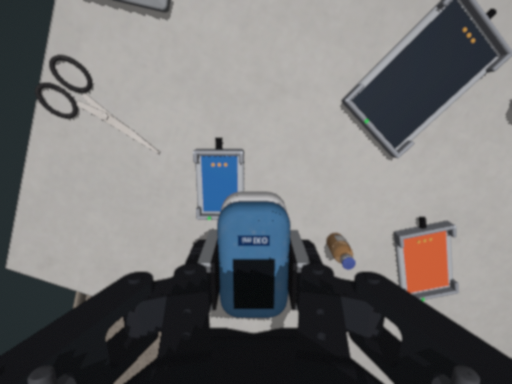

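```bash
python3 - <<'E'
from h import *
print(plan([.4678,.2868,.03],-71), status.observe()["position"])
E
```

```text
(array([-0.275, -0.777,  2.431]), np.float64(-0.008), np.float64(-71.06), array([15.1, 24.2, 77.3, -0. , 78.6, 86.1])) [0.49360974 0.25460492 0.15153284]
```

Request:
{"api": "send_rows", "payload": {"targets": [[-0.28,-0.78,1.0,0,0,0,20],[-0.28,-0.78,2.0,0,0,0,20],[-0.28,-0.78,2.4,0,0,0,20],[-0.28,-0.78,2.4,0,0,0,20],[-0.28,-0.78,2.4,0,0,0,20]]}}

```text
time_s: 8.0
position: [0.4688, 0.2873, 0.0335]
tool_rot: [[0.946, 0.324, 0.001], [0.324, -0.946, 0.0], [0.001, 0.0, -1.0]]
ft_force: [-0.2, -0.8, -0.7]
grip_width: 0.0313
```

```bash
python3 - <<'E'
from h import *
print(status.observe()["qvel"].round(2))
print(plan([.4678,.2868,-.026],-71), status.observe()["position"])
E
```

```text
[ 0.5  -0.81 -0.32 -0.05 -0.15  0.07]
(array([-0.023,  0.002,  1.189]), np.float64(-0.012), np.float64(-71.09), array([19.2, 31.2, 87.5, -0. , 61.2, 90.3])) [0.46876782 0.28726113 0.03345576]
```

Request:
{"api": "send_rows", "payload": {"targets": [[-0.02,0,0.5,0,0,0,20],[-0.02,0,0.9,0,0,0,20],[-0.02,0,1.1,0,0,0,20],[-0.02,0,1.14,0,0,0,20],[-0.02,0,1.14,0,0,0,20]]}}

```text
time_s: 8.62
position: [0.4673, 0.2876, -0.0236]
tool_rot: [[0.946, 0.325, 0.001], [0.325, -0.946, 0.0], [0.001, -0.0, -1.0]]
ft_force: [-0.4, 0.7, -1.2]
grip_width: 0.0313
```

Down to about 2–3 mm above the floor; a bit more, then release.

Request:
{"api": "send_rows", "payload": {"targets": [[0,0,0.05,0,0,0,20],[0,0,0.05,0,0,0,20],[0,0,0.05,0,0,0,35],[0,0,0.05,0,0,0,46],[0,0,0.05,0,0,0,46]]}}

```text
time_s: 9.25
position: [0.4668, 0.2875, -0.0268]
tool_rot: [[0.946, 0.325, 0.0], [0.325, -0.946, 0.0], [0.0, 0.0, -1.0]]
ft_force: [0.3, -0.4, -0.2]
grip_width: 0.0457
```

Request:
{"api": "send_rows", "payload": {"targets": [[0,0,-0.5,0,0,0,48],[0,0,-1.5,0,0,0,50],[0,0,-2.7,0,0,0,60],[0,0,-3.2,0,0,0,60],[0,0,-3.2,0,0,0,60]]}}

```text
time_s: 9.88
position: [0.4675, 0.2878, 0.1348]
tool_rot: [[0.946, 0.325, 0.004], [0.325, -0.946, 0.001], [0.004, -0.0, -1.0]]
ft_force: [1.4, -0.3, -0.1]
grip_width: 0.0598
```

```bash
python3 - <<'E'
from h import *
im,d,P,K,C=shot("wrist","i_wrist")
print(cr(P,(.4675,.287),.06,.028,.05),"cradle", cr(P,(.4675,.287),.06))
k=(P[...,2]>.028)&(P[...,2]<.05)&(np.hypot(P[...,0]-.4675,P[...,1]-.287)<.06)
print(np.percentile(P[k][:,2],[5,50,95]))
print(plan([.645,-.14,.17],-135.3), status.observe()["position"])
E
```

```text
(1808, (array([467.6, 287.4]), array([57.4, 33. ]), 19.0)) cradle (758, (array([471.4, 287.9]), array([87.9, 54.4]), 18.6))
[0.03402242 0.03729103 0.0387292 ]
(array([ 0.592,  9.244, -0.738]), np.float64(8.035), np.float64(-71.02), array([19.3, 24.4, 80.3, -0. , 75.2, 90.3])) [0.46668136 0.28742906 0.13306949]
```

View pics/i_wrist.png

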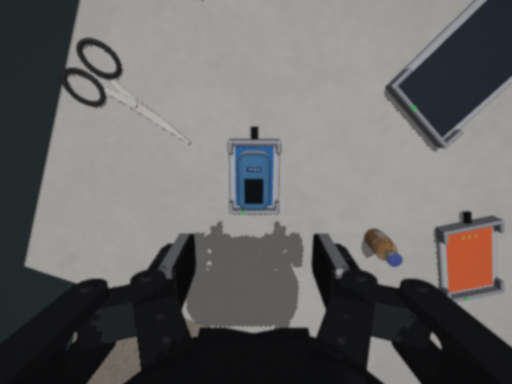

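Request:
{"api": "send_rows", "payload": {"targets": [[0.6,9.24,-0.74,0,0,8.03,70],[0.6,9.24,-0.74,0,0,8.03,70],[0.6,9.24,-0.74,0,0,8.03,70],[0.6,9.24,-0.74,0,0,8.03,70],[0.6,9.24,-0.74,0,0,8.03,70]]}}

```text
time_s: 10.55
position: [0.5869, -0.0018, 0.1562]
tool_rot: [[0.818, -0.575, -0.003], [-0.575, -0.818, 0.001], [-0.003, 0.001, -1.0]]
ft_force: [0.6, 0.2, -0.1]
grip_width: 0.0699
```

```bash
python3 - <<'E'
from h import *
print(plan([.650,-.145,.15],-135.3), status.observe()["position"])
E
```

```text
(array([2.68 , 1.617, 0.117]), np.float64(1.276), np.float64(-125.09), array([-11.7,  27.1,  71.6,   0. ,  81.5, 113.4])) [ 0.5868579  -0.00179546  0.15615592]
```

Request:
{"api": "send_rows", "payload": {"targets": [[2.65,1.6,0.1,0,0,1.25,70],[2.65,1.6,0.1,0,0,1.25,70],[2.65,1.6,0.1,0,0,1.25,70],[2.65,1.6,0.1,0,0,1.25,70],[2.65,1.6,0.1,0,0,1.25,70]]}}

```text
time_s: 11.18
position: [0.6497, -0.1402, 0.1517]
tool_rot: [[0.711, -0.703, -0.002], [-0.703, -0.711, 0.001], [-0.002, 0.001, -1.0]]
ft_force: [-0.2, 0.6, 0.0]
grip_width: 0.0702
```

```bash
python3 - <<'E'
from h import *
s=status.observe(); print(s["position"],np.abs(s["qvel"]).max())
im,d,P,K,C=shot("wrist","j_wrist")
print(stackfit(P,lo=.055,hi=.066),stackfit(P,lo=.038,hi=.047),stackfit(P,lo=.018,hi=.028,r=.1))
print(plan([.6573,-.1526,.05],-135.2), status.observe()["position"])
E
```

```text
[ 0.64970943 -0.14019656  0.1516768 ] 0.9522434200395322
(3393, (array([ 656.8, -153.2]), array([72.6, 44.1]), -45.2), array([58.8, 61.2, 62.5])) (1710, (array([ 658.7, -157.4]), array([91.5, 58. ]), -35.5), array([40.6, 42.8, 44.4])) (1968, (array([ 659.2, -158. ]), array([124.1,  65.9]), -27.9), array([20.4, 23.7, 25.3]))
(array([0.288, 0.075, 2.045]), np.float64(0.067), np.float64(-134.67), array([-22.3,  35.2,  57.6,   0. ,  87.3, 112.3])) [ 0.64983    -0.13987397  0.15224657]
```

View pics/j_wrist.png

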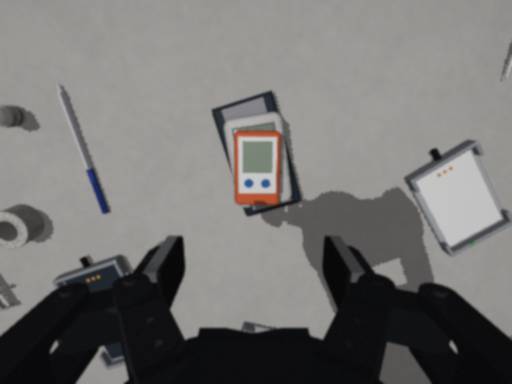

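Request:
{"api": "send_rows", "payload": {"targets": [[0.3,0.07,1.0,0,0,0.06,62],[0.3,0.07,1.9,0,0,0.06,62],[0.3,0.07,2.0,0,0,0.06,62],[0.3,0.07,2.0,0,0,0.06,62]]}}

```text
time_s: 11.72
position: [0.6591, -0.1537, 0.0546]
tool_rot: [[0.705, -0.709, 0.002], [-0.709, -0.705, -0.001], [0.002, -0.001, -1.0]]
ft_force: [0.5, 0.6, 0.4]
grip_width: 0.062
```

```bash
python3 - <<'E'
from h import *
print(plan([.6569,-.1531,.006],-135.2), status.observe()["position"])
E
```

```text
(array([-0.041,  0.024,  0.973]), np.float64(0.005), np.float64(-135.16), array([-23.1,  40.8,  63.3,   0. ,  75.8, 112. ])) [ 0.65912487 -0.15366949  0.05463026]
```

Request:
{"api": "send_rows", "payload": {"targets": [[-0.03,0.02,0.5,0,0,0,62],[-0.03,0.02,0.85,0,0,0,62],[-0.03,0.02,0.92,0,0,0,60],[-0.03,0.02,0.92,0,0,0,60]]}}

```text
time_s: 12.22
position: [0.6572, -0.154, 0.0078]
tool_rot: [[0.705, -0.71, 0.001], [-0.71, -0.705, -0.0], [0.001, -0.0, -1.0]]
ft_force: [-0.4, -0.2, 0.3]
grip_width: 0.0599
```

```bash
python3 - <<'E'
from h import *
print(plan([.6569,-.1531,.006],-135.2), status.observe()["position"])
im,d,P,K,C=shot("side","k_side")
a=cv2.imread("pics/k_side.png")[170:280,260:380]; cv2.imwrite("pics/k_side2.png",cv2.resize(a,None,fx=5,fy=5))
E
```

```text
(array([-0.016, -0.008,  0.036]), np.float64(-0.001), np.float64(-135.21), array([-23.2,  43.4,  66.3,  -0. ,  70.2, 112. ])) [ 0.6572041  -0.15395684  0.00781275]
```

View pics/k_side2.png

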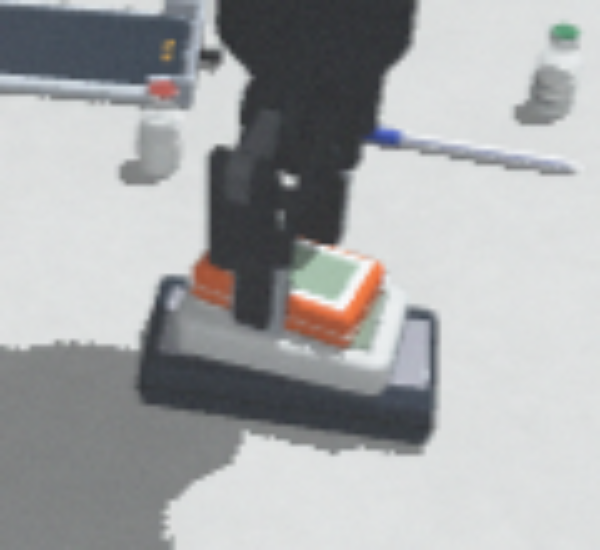

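Request:
{"api": "send_rows", "payload": {"targets": [[0,0,0.03,0,0,0,50],[0,0,0.03,0,0,0,30],[0,0,0.03,0,0,0,30],[0,0,0.03,0,0,0,30],[0,0,0.03,0,0,0,30]], "grip_force": 45}}

```text
time_s: 12.9
position: [0.6571, -0.154, 0.0062]
tool_rot: [[0.704, -0.71, 0.001], [-0.71, -0.704, -0.001], [0.001, -0.0, -1.0]]
ft_force: [-0.5, 0.2, 5.8]
grip_width: 0.043
```

Request:
{"api": "send_rows", "payload": {"targets": [[0,0,-0.2,0,0,0,30],[0,0,-1.0,0,0,0,30],[0,0,-2.2,0,0,0,30],[0,0,-2.5,0,0,0,30],[0,0,-2.5,0,0,0,30]]}}

```text
time_s: 13.52
position: [0.6568, -0.1538, 0.131]
tool_rot: [[0.704, -0.71, 0.001], [-0.71, -0.704, -0.0], [0.001, -0.0, -1.0]]
ft_force: [0.2, -0.9, -1.4]
grip_width: 0.0427
```

```bash
python3 - <<'E'
from h import *
im,d,P,K,C=shot("side","l_side"); 
a=cv2.imread("pics/l_side.png")[130:280,240:390]; cv2.imwrite("pics/l_side2.png",cv2.resize(a,None,fx=3,fy=3))
print(stackfit(P,lo=.038,hi=.047))
print(plan([.47,.0,.13],-58.2), status.observe()["position"])
E
```

```text
(812, (array([ 658.7, -156.1]), array([91.6, 58.6]), -35.5), array([40. , 43.6, 45.3]))
(array([-4.803,  0.478, -0.005]), np.float64(-9.627), np.float64(-135.22), array([-23.2,  37. ,  57.8,  -0. ,  85.3, 112. ])) [ 0.65613856 -0.1536279   0.12930067]
```

View pics/l_side2.png

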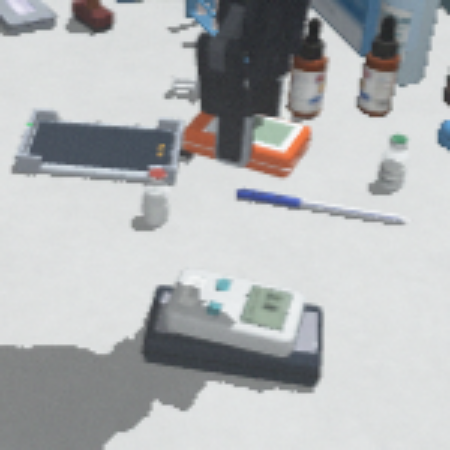

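```bash
python3 - <<'E'
from h import *
print(plan([.42,-.006,.13],-58.2), status.observe()["position"])
E
```

```text
(array([-5.423e+00,  1.272e+00, -3.000e-03]), np.float64(-9.627), np.float64(-135.22), array([-23.2,  37. ,  57.8,  -0. ,  85.3, 112. ])) [ 0.65613856 -0.1536279   0.12930067]
```

Request:
{"api": "send_rows", "payload": {"targets": [[-5.42,1.27,0,0,0,-9.63,30],[-5.42,1.27,0,0,0,-9.63,30],[-5.42,1.27,0,0,0,-9.63,30],[-5.42,1.27,0,0,0,-9.63,30],[-5.42,1.27,0,0,0,-9.63,30]]}}

```text
time_s: 14.2
position: [0.4169, -0.0044, 0.1289]
tool_rot: [[0.988, 0.155, -0.005], [0.155, -0.988, 0.002], [-0.004, -0.002, -1.0]]
ft_force: [1.2, 0.0, -1.0]
grip_width: 0.0428
```

```bash
python3 - <<'E'
from h import *
print(plan([.42,-.006,.13],-58.2), status.observe()["position"])
E
```

```text
(array([ 0.056,  0.042, -0.022]), np.float64(-2.862), np.float64(-81.1), array([-17. ,  12.5,  99.8,   0. ,  68. ,  64.1])) [ 0.41688458 -0.00437728  0.12889948]
```

Request:
{"api": "send_rows", "payload": {"targets": [[0,0,0,0,0,-2.85,30],[0,0,0,0,0,-2.85,30],[0,0,0,0,0,-2.85,30],[0,0,0,0,0,-2.85,30]]}}

```text
time_s: 14.7
position: [0.4203, -0.0061, 0.1297]
tool_rot: [[0.856, 0.517, -0.002], [0.517, -0.856, 0.001], [-0.001, -0.001, -1.0]]
ft_force: [-0.6, -0.3, -0.9]
grip_width: 0.0428
```

```bash
python3 - <<'E'
from h import *
s=status.observe(); print(s["position"],np.abs(s["qvel"]).max())
im,d,P,K,C=shot("wrist","m_wrist")
print(cr(P,(.4566,.0167),.065),cr(P,(.4566,.0167),.065,.0045,.012))
print(plan([.4568,.0168,.03],-58.2), status.observe()["position"])
E
```

```text
[ 0.42027696 -0.00612861  0.12970695] 0.4019705651852395
(848, (array([460.4,  20. ]), array([99.8, 66. ]), 31.3)) (5339, (array([463. ,  21.5]), array([101.9,  65.9]), 32.2))
(array([ 0.863, -0.015,  1.997]), np.float64(-0.083), np.float64(-58.87), array([-17.1,  12.6,  99.4,   0. ,  68.1,  41.8])) [ 0.42040133 -0.00618152  0.12989448]
```

View pics/m_wrist.png

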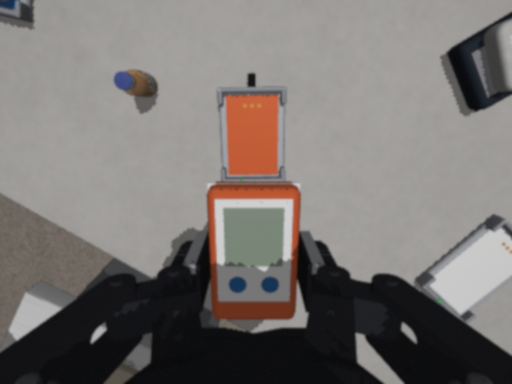

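```bash
python3 - <<'E'
from h import *
for f in ["c_wrist","m_wrist","h_wrist"]:
    z=np.load(f"pics/{f}.npz"); P=cloud(z["K"],z["C"],z["d"])
    for c,r in [((.4566,.0167),.07),((.46,-.287),.085)]:
      for lo in (.014,.015,.016): 
        try: print(f,lo,cr(P,c,r,lo))
        except Exception as e: pass
print(plan([.4568,.0168,.03],-58.2))
E
```

```text
c_wrist 0.014 (441, (array([456.7,  16.4]), array([94.3, 66.3]), 32.1))
c_wrist 0.015 (404, (array([456.7,  16.7]), array([94.1, 66.1]), 31.9))
c_wrist 0.016 (362, (array([456.6,  16.6]), array([93.9, 65.8]), 32.1))
c_wrist 0.014 (336, (array([ 459.7, -286.9]), array([114.1,  80.5]), -11.2))
c_wrist 0.015 (300, (array([ 459.7, -286.9]), array([114.1,  80.4]), -11.2))
c_wrist 0.016 (259, (array([ 459.9, -286.2]), array([114.,  79.]), -11.4))
m_wrist 0.014 (810, (array([456.9,  17.8]), array([91.5, 66. ]), 31.3))
m_wrist 0.015 (794, (array([456.9,  17.8]), array([91.5, 66. ]), 31.3))
m_wrist 0.016 (742, (array([456.8,  17.7]), array([91.4, 65.9]), 31.6))
m_wrist 0.014 (476, (array([ 459. , -286.6]), array([113.7,  81.3]), -11.1))
m_wrist 0.015 (433, (array([ 459. , -286.6]), array([113.7,  81.3]), -11.1))
m_wrist 0.016 (358, (array([ 459. , -286.6]), array([113.7,  81.3]), -11.1))
h_wrist 0.014 (571, (array([455.8,  17.4]), array([94.8, 65.8]), 31.9))
h_wrist 0.015 (510, (array([455.8,  17.4]), array([94.8, 65.8]), 31.9))
h_wrist 0.016 (431, (array([456. ,  17.2]), array([94.4, 65.6]), 32.1))
h_wrist 0.014 (0, (array([0., 0.]), array([0., 0.]), 0.0))
h_wrist 0.015 (0, (array([0., 0.]), array([0., 0.]), 0.0))
h_wrist 0.016 (0, (array([0., 0.]), array([0., 0.]), 0.0))
(array([ 0.863, -0.015,  1.997]), np.float64(-0.083), np.float64(-58.87), array([-17.1,  12.6,  99.4,   0. ,  68.1,  41.8]))
```

```bash
python3 - <<'E'
from h import *
print(plan([.4569,.0176,.03],-58.1))
E
```

```text
(array([ 0.873, -0.027,  1.997]), np.float64(-0.096), np.float64(-58.87), array([-17.1,  12.6,  99.4,   0. ,  68.1,  41.8]))
```

Request:
{"api": "send_rows", "payload": {"targets": [[0.87,-0.03,0.5,0,0,-0.1,30],[0.87,-0.03,1.5,0,0,-0.1,30],[0.87,-0.03,2.0,0,0,-0.1,30],[0.87,-0.03,2.0,0,0,-0.1,30],[0.87,-0.03,2.0,0,0,-0.1,30]]}}

```text
time_s: 15.38
position: [0.4578, 0.0175, 0.0314]
tool_rot: [[0.848, 0.531, 0.001], [0.531, -0.848, -0.0], [0.001, 0.001, -1.0]]
ft_force: [-1.1, 0.0, -0.6]
grip_width: 0.0426
```

```bash
python3 - <<'E'
from h import *
print(plan([.4569,.0176,-.0285],-58.1))
E
```

```text
(array([-0.014, -0.013,  1.198]), np.float64(0.018), np.float64(-57.95), array([-12.7,  24.3, 102.1,   0. ,  53.5,  45.3]))
```

Request:
{"api": "send_rows", "payload": {"targets": [[-0.01,-0.01,0.5,0,0,0.02,30],[-0.01,-0.01,0.95,0,0,0.02,30],[-0.01,-0.01,1.14,0,0,0.02,30],[-0.01,-0.01,1.17,0,0,0.02,30],[-0.01,-0.01,1.17,0,0,0.02,30]]}}

```text
time_s: 16.0
position: [0.457, 0.0177, -0.0272]
tool_rot: [[0.849, 0.529, 0.002], [0.529, -0.849, -0.0], [0.001, 0.001, -1.0]]
ft_force: [-0.4, -0.1, -0.4]
grip_width: 0.0429
```

Request:
{"api": "send_rows", "payload": {"targets": [[0,0,0.03,0,0,0,30],[0,0,0.03,0,0,0,30],[0,0,0.03,0,0,0,48],[0,0,0.03,0,0,0,56],[0,0,0.03,0,0,0,56]]}}

```text
time_s: 16.62
position: [0.4564, 0.0178, -0.0296]
tool_rot: [[0.849, 0.529, -0.0], [0.529, -0.849, 0.0], [-0.0, -0.0, -1.0]]
ft_force: [0.7, -0.2, 0.3]
grip_width: 0.056
```

Request:
{"api": "send_rows", "payload": {"targets": [[0,0,-0.5,0,0,0,58],[0,0,-1.5,0,0,0,60],[0,0,-2.6,0,0,0,75],[0,0,-3.1,0,0,0,75],[0,0,-3.1,0,0,0,75]]}}

```text
time_s: 17.25
position: [0.4572, 0.0177, 0.1269]
tool_rot: [[0.849, 0.529, 0.004], [0.529, -0.849, -0.001], [0.003, 0.003, -1.0]]
ft_force: [0.4, 0.1, 0.0]
grip_width: 0.0748
```

```bash
python3 - <<'E'
from h import *
im,d,P,K,C=shot("wrist","n_wrist")
print(cr(P,(.457,.0175),.06,.0215,.035),"cradle", cr(P,(.457,.0175),.065,.0155,.02))
k=(P[...,2]>.0215)&(P[...,2]<.05)&(np.hypot(P[...,0]-.457,P[...,1]-.0175)<.06)
print(np.percentile(P[k][:,2],[5,50,95]))
print(plan([.635,-.14,.15],-125.5), status.observe()["position"])
E
```

```text
(3034, (array([456.4,  17.3]), array([70.9, 44. ]), 31.6)) cradle (907, (array([456. ,  16.9]), array([93.8, 66. ]), 31.8))
[0.02381645 0.0261031  0.02742404]
(array([ 1.362,  4.569, -0.489]), np.float64(8.431), np.float64(-58.05), array([-12.7,  16.4,  94.8,  -0. ,  68.8,  45.4])) [0.45634958 0.01783191 0.12542177]
```

View pics/n_wrist.png

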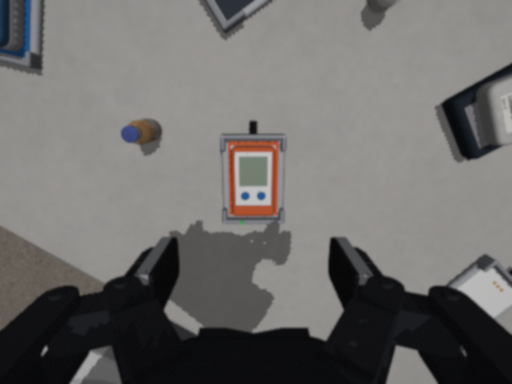

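Request:
{"api": "send_rows", "payload": {"targets": [[1.3,4.55,-0.5,0,0,8.43,80],[1.3,4.55,-0.5,0,0,8.43,80],[1.3,4.55,-0.5,0,0,8.43,80],[1.3,4.55,-0.5,0,0,8.43,80],[1.3,4.55,-0.5,0,0,8.43,80]]}}

```text
time_s: 17.92
position: [0.6331, -0.1433, 0.1471]
tool_rot: [[0.925, -0.379, -0.003], [-0.379, -0.925, 0.001], [-0.003, 0.0, -1.0]]
ft_force: [0.0, 0.6, -1.4]
grip_width: 0.0796
```

Request:
{"api": "send_rows", "payload": {"targets": [[0,0,0,0,0,1.8,80],[0,0,0,0,0,1.8,80],[0,0,0,0,0,1.8,80]]}}

```text
time_s: 18.3
position: [0.6315, -0.1407, 0.1484]
tool_rot: [[0.808, -0.59, -0.003], [-0.59, -0.808, 0.001], [-0.003, 0.001, -1.0]]
ft_force: [-0.1, 1.4, 0.1]
grip_width: 0.08
```

```bash
python3 - <<'E'
from h import *
s=status.observe(); print(s["position"],np.abs(s["qvel"]).max())
im,d,P,K,C=shot("wrist","o_wrist")
print(stackfit(P,lo=.038,hi=.06),stackfit(P,lo=.018,hi=.028,r=.1))
print(plan([.6587,-.1568,.05],-125.5), status.observe()["position"])
E
```

```text
[ 0.63146849 -0.14071933  0.14841266] 1.7551412221778486
(5377, (array([ 658.4, -157.3]), array([91.4, 58. ]), -35.6), array([41.5, 43.3, 44.8])) (2113, (array([ 659.3, -157.9]), array([123.9,  66.1]), -27.9), array([20.4, 23.8, 25.3]))
(array([ 0.633, -0.061,  1.974]), np.float64(-0.074), np.float64(-126.09), array([-23. ,  33.5,  61.4,   0. ,  85.3, 103.1])) [ 0.63154132 -0.14073165  0.14880274]
```

View pics/o_wrist.png

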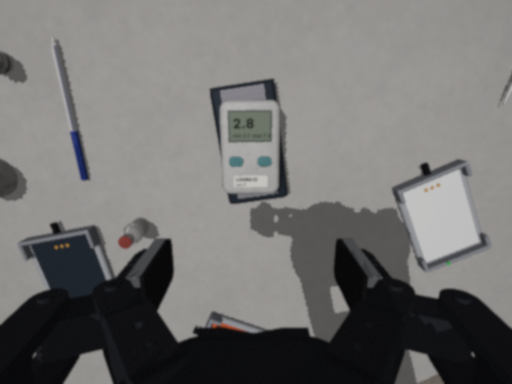

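```bash
python3 - <<'E'
from h import *
print(plan([.6584,-.1572,.03],-125.6), status.observe()["position"])
E
```

```text
(array([ 0.634, -0.052,  2.374]), np.float64(-0.062), np.float64(-126.09), array([-23. ,  33.5,  61.4,   0. ,  85.3, 103.1])) [ 0.63154132 -0.14073165  0.14880274]
```

Request:
{"api": "send_rows", "payload": {"targets": [[0.62,-0.05,1.0,0,0,-0.06,78],[0.62,-0.05,2.0,0,0,-0.06,78],[0.62,-0.05,2.35,0,0,-0.06,78],[0.62,-0.05,2.35,0,0,-0.06,78],[0.62,-0.05,2.35,0,0,-0.06,78]]}}

```text
time_s: 18.98
position: [0.6595, -0.1575, 0.0353]
tool_rot: [[0.812, -0.583, 0.003], [-0.583, -0.812, -0.001], [0.004, -0.001, -1.0]]
ft_force: [0.6, -0.4, 0.2]
grip_width: 0.0782
```

```bash
python3 - <<'E'
from h import *
print(plan([.6584,-.1572,-.015],-125.6), status.observe()["position"])
E
```

```text
(array([-0.025,  0.01 ,  1.007]), np.float64(-0.008), np.float64(-125.67), array([-23.4,  41.9,  64.4,   0. ,  73.5, 102.3])) [ 0.65952249 -0.1574699   0.0353408 ]
```

Request:
{"api": "send_rows", "payload": {"targets": [[-0.02,0.01,0.5,0,0,0,76],[-0.02,0.01,0.85,0,0,0,76],[-0.02,0.01,0.96,0,0,0,74],[-0.02,0.01,0.96,0,0,0,74]]}}

```text
time_s: 19.48
position: [0.6576, -0.157, -0.0146]
tool_rot: [[0.812, -0.583, 0.0], [-0.583, -0.812, -0.0], [0.0, -0.0, -1.0]]
ft_force: [0.7, -0.5, 0.2]
grip_width: 0.0742
```

```bash
python3 - <<'E'
from h import *
print(plan([.6584,-.1572,-.015],-125.6), status.observe()["position"])
im,d,P,K,C=shot("side","p_side")
a=cv2.imread("pics/p_side.png")[170:280,260:380]; cv2.imwrite("pics/p_side2.png",cv2.resize(a,None,fx=5,fy=5))
E
```

```text
(array([ 0.015, -0.006,  0.008]), np.float64(-0.011), np.float64(-125.69), array([-23.4,  45. ,  67.2,   0. ,  67.9, 102.2])) [ 0.65762558 -0.15703345 -0.01460115]
```

View pics/p_side2.png

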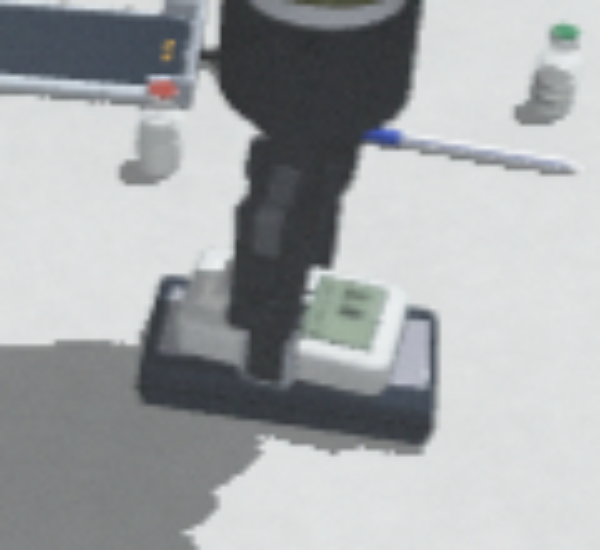

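Request:
{"api": "send_rows", "payload": {"targets": [[0,0,0,0,0,0,60],[0,0,0,0,0,0,45],[0,0,0,0,0,0,45],[0,0,0,0,0,0,45],[0,0,0,0,0,0,45]], "grip_force": 50}}

```text
time_s: 20.15
position: [0.658, -0.1572, -0.0138]
tool_rot: [[0.812, -0.583, 0.002], [-0.583, -0.812, -0.001], [0.002, -0.001, -1.0]]
ft_force: [-0.2, 0.3, 5.7]
grip_width: 0.0568
```

Request:
{"api": "send_rows", "payload": {"targets": [[0,0,-0.2,0,0,0,45],[0,0,-1.0,0,0,0,45],[0,0,-2.2,0,0,0,45],[0,0,-2.6,0,0,0,45],[0,0,-2.6,0,0,0,45]]}}

```text
time_s: 20.78
position: [0.6578, -0.1572, 0.1168]
tool_rot: [[0.812, -0.583, 0.003], [-0.583, -0.812, -0.001], [0.003, -0.001, -1.0]]
ft_force: [-0.3, -0.3, -1.9]
grip_width: 0.0565
```

```bash
python3 - <<'E'
from h import *
im,d,P,K,C=shot("side","q_side"); 
a=cv2.imread("pics/q_side.png")[130:280,240:390]; cv2.imwrite("pics/q_side2.png",cv2.resize(a,None,fx=3,fy=3))
print(stackfit(P,lo=.018,hi=.028,r=.1))
# stand-off 50mm behind recorder cradle along tool x (yaw -11.1)
x=np.array([np.cos(np.radians(-11.1)),np.sin(np.radians(-11.1))]); t=np.array([.4594,-.2867])-.055*x
print(t,plan([*t,.115],-101.1), status.observe()["position"])
E
```

```text
(1243, (array([ 659.5, -156.8]), array([123.9,  67. ]), -28.3), array([20.5, 24.5, 26.1]))
[ 0.4054289  -0.27611129] (array([-2.696e+00,  4.873e+00, -3.000e-03]), np.float64(-3.074), np.float64(-125.69), array([-23.4,  37.7,  58.9,  -0. ,  83.4, 102.3])) [ 0.65709288 -0.15687081  0.11478955]
```

View pics/q_side2.png

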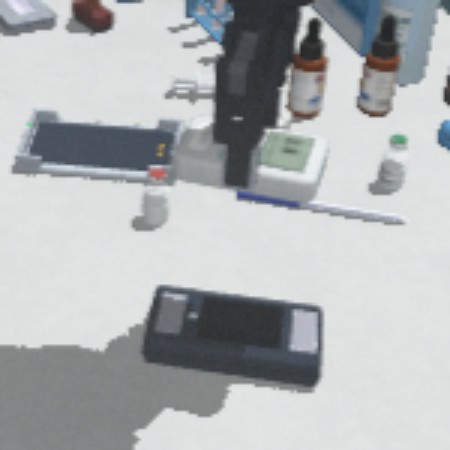

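```bash
python3 - <<'E'
from h import *
print(plan([.4592,-.2866,.10],-101.1))
E
```

```text
(array([-1.701,  4.416,  0.297]), np.float64(-3.074), np.float64(-125.69), array([-23.4,  37.7,  58.9,  -0. ,  83.4, 102.3]))
```

Request:
{"api": "send_rows", "payload": {"targets": [[-1.7,4.4,0.3,0,0,-3.07,45],[-1.7,4.4,0.3,0,0,-3.07,45],[-1.7,4.4,0.3,0,0,-3.07,45],[-1.7,4.4,0.3,0,0,-3.07,45],[-1.7,4.4,0.3,0,0,-3.07,45]]}}

```text
time_s: 21.45
position: [0.4569, -0.2869, 0.0983]
tool_rot: [[0.98, -0.197, -0.003], [-0.197, -0.98, 0.003], [-0.004, -0.002, -1.0]]
ft_force: [0.4, -0.1, -1.4]
grip_width: 0.0564
```

```bash
python3 - <<'E'
from h import *
print(plan([.4592,-.2866,.03],-101.1))
E
```

```text
(array([ 0.049, -0.012,  1.367]), np.float64(-0.034), np.float64(-101.37), array([-44.7,  25.9,  84.3,  -0. ,  70. ,  56.7]))
```

Request:
{"api": "send_rows", "payload": {"targets": [[0.03,0,0.6,0,0,-0.03,45],[0.03,0,1.3,0,0,-0.03,45],[0.03,0,1.4,0,0,-0.03,45],[0.03,0,1.4,0,0,-0.03,45]]}}

```text
time_s: 21.95
position: [0.4618, -0.2861, 0.0301]
tool_rot: [[0.982, -0.188, -0.0], [-0.188, -0.982, 0.0], [-0.0, -0.0, -1.0]]
ft_force: [0.8, -0.2, -1.0]
grip_width: 0.0566
```

```bash
python3 - <<'E'
from h import *
print(plan([.4592,-.2866,-.03],-101.1))
im,d,P,K,C=shot("side","r_side")
a=cv2.imread("pics/r_side.png")[250:350,170:310]; cv2.imwrite("pics/r_side2.png",cv2.resize(a,None,fx=4,fy=4))
E
```

```text
(array([-0.049,  0.02 ,  1.201]), np.float64(0.03), np.float64(-100.86), array([-44.3,  31. ,  88.7,   0. ,  60.4,  56.6]))
```

View pics/r_side2.png

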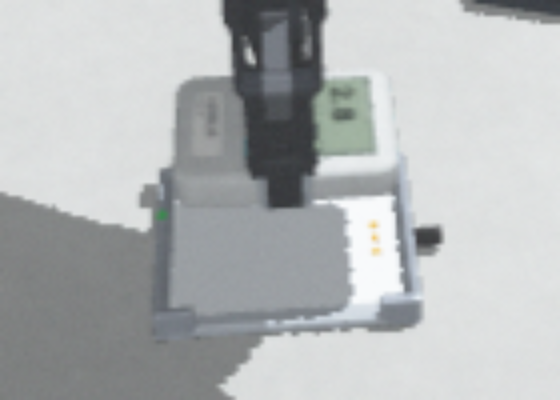

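Request:
{"api": "send_rows", "payload": {"targets": [[-0.05,0.02,0.5,0,0,0.03,45],[-0.05,0.02,0.95,0,0,0.03,45],[-0.05,0.02,1.12,0,0,0.03,45],[-0.05,0.02,1.16,0,0,0.03,45],[-0.05,0.02,1.16,0,0,0.03,45]]}}

```text
time_s: 22.62
position: [0.4592, -0.2872, -0.0272]
tool_rot: [[0.981, -0.193, 0.001], [-0.193, -0.981, -0.001], [0.001, 0.001, -1.0]]
ft_force: [0.6, -0.2, -2.0]
grip_width: 0.057
```

Request:
{"api": "send_rows", "payload": {"targets": [[0,0,0.04,0,0,0,45],[0,0,0.04,0,0,0,45],[0,0,0.04,0,0,0,62],[0,0,0.04,0,0,0,70],[0,0,0.04,0,0,0,70]]}}

```text
time_s: 23.25
position: [0.4588, -0.2869, -0.0299]
tool_rot: [[0.981, -0.193, 0.0], [-0.193, -0.981, -0.0], [0.0, 0.0, -1.0]]
ft_force: [0.5, 0.6, -0.4]
grip_width: 0.07
```

Request:
{"api": "send_rows", "payload": {"targets": [[0,0,-0.5,0,0,0,72],[0,0,-1.5,0,0,0,74],[0,0,-2.6,0,0,0,80],[0,0,-3.1,0,0,0,80],[0,0,-3.1,0,0,0,80]]}}

```text
time_s: 23.88
position: [0.4594, -0.2874, 0.1267]
tool_rot: [[0.981, -0.193, 0.003], [-0.193, -0.981, -0.003], [0.003, 0.002, -1.0]]
ft_force: [-0.3, 0.1, -0.7]
grip_width: 0.0801
```

```bash
python3 - <<'E'
from h import *
im,d,P,K,C=shot("wrist","s_wrist")
print(cr(P,(.4594,-.2867),.06,.0215,.045),"cradle", cr(P,(.4594,-.2867),.085,.0155,.02))
k=(P[...,2]>.0215)&(P[...,2]<.05)&(np.hypot(P[...,0]-.4594,P[...,1]+.2867)<.06)
print(np.percentile(P[k][:,2],[5,50,95]))
print(plan([.625,-.14,.12],-118), status.observe()["position"])
E
```

```text
(5131, (array([ 459.2, -287.7]), array([91.2, 57.9]), -11.0)) cradle (1038, (array([ 459. , -287.5]), array([113.5,  79.5]), -10.9))
[0.02530174 0.02715494 0.02869071]
(array([ 2.695, -3.523,  0.1  ]), np.float64(2.108), np.float64(-101.13), array([-44.6,  24.2,  82.1,  -0. ,  73.6,  56.6])) [ 0.45875706 -0.28682673  0.12501501]
```

View pics/s_wrist.png

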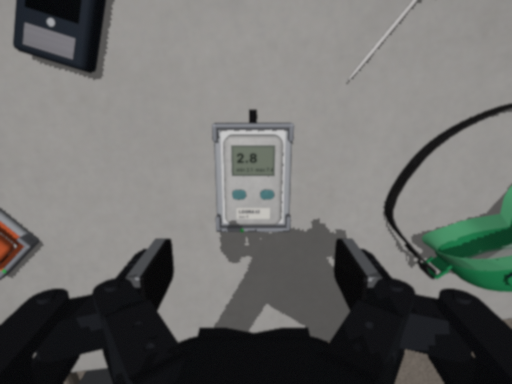

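Recorder is centred in its cradle. Now the ECG.

Request:
{"api": "send_rows", "payload": {"targets": [[2.7,-3.5,0.1,0,0,2.1,84],[2.7,-3.5,0.1,0,0,2.1,84],[2.7,-3.5,0.1,0,0,2.1,84],[2.7,-3.5,0.1,0,0,2.1,84],[2.7,-3.5,0.1,0,0,2.1,84]]}}

```text
time_s: 24.55
position: [0.6256, -0.1388, 0.1173]
tool_rot: [[0.885, -0.465, -0.003], [-0.465, -0.885, 0.002], [-0.004, 0.0, -1.0]]
ft_force: [-0.6, 0.3, 0.0]
grip_width: 0.0837
```

```bash
python3 - <<'E'
from h import *
s=status.observe(); print(s["position"],np.abs(s["qvel"]).max())
im,d,P,K,C=shot("wrist","t_wrist")
print(stackfit(P,lo=.015,hi=.03,r=.1))
for lo in (.0135,.015,.016): print(cr(P,(.644,.1215),.1,lo))
print(plan([.659,-.1575,.03],-118), status.observe()["position"])
E
```

```text
[ 0.62564786 -0.13878875  0.11727961] 3.3201573229962795
(9246, (array([ 659.4, -158. ]), array([123.2,  66.2]), -27.8), array([22.1, 24.1, 25.4]))
(454, (array([694.6,  83.2]), array([63.5, 23.6]), 64.5))
(407, (array([700.4,  76.8]), array([64. , 22.9]), 47.1))
(367, (array([700.4,  76.8]), array([64. , 22.9]), 47.1))
(array([ 0.775, -0.014,  1.751]), np.float64(0.021), np.float64(-117.83), array([-23.2,  34.1,  65.4,  -0. ,  80.7,  94.6])) [ 0.62469687 -0.14016189  0.11769457]
```

View pics/t_wrist.png

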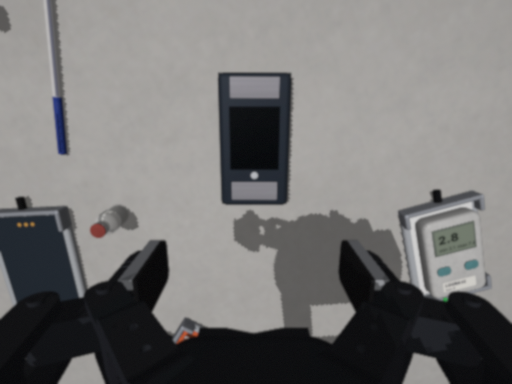

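```bash
python3 - <<'E'
from h import *
print(plan([.6593,-.158,.01],-117.8))
E
```

```text
(array([ 0.786, -0.009,  2.151]), np.float64(-0.004), np.float64(-117.83), array([-23.2,  34.1,  65.4,  -0. ,  80.7,  94.6]))
```

Request:
{"api": "send_rows", "payload": {"targets": [[0.77,-0.01,0.9,0,0,0,84],[0.77,-0.01,1.8,0,0,0,84],[0.77,-0.01,2.1,0,0,0,84],[0.77,-0.01,2.1,0,0,0,84]]}}

```text
time_s: 25.1
position: [0.6585, -0.1593, 0.0148]
tool_rot: [[0.883, -0.469, -0.001], [-0.469, -0.883, 0.001], [-0.001, 0.0, -1.0]]
ft_force: [-0.2, -0.4, 1.2]
grip_width: 0.0838
```

```bash
python3 - <<'E'
from h import *
print(plan([.6593,-.158,-.04],-117.8),status.observe()["position"])
E
```

```text
(array([ 0.003, -0.03 ,  1.096]), np.float64(-0.023), np.float64(-117.98), array([-23.6,  43.2,  65.3,  -0. ,  71.5,  94.4])) [ 0.65853636 -0.15930773  0.01481048]
```

Request:
{"api": "send_rows", "payload": {"targets": [[0.01,-0.02,0.5,0,0,-0.02,85],[0.01,-0.02,0.85,0,0,-0.02,85],[0.01,-0.02,1.05,0,0,-0.02,85],[0.01,-0.02,1.05,0,0,-0.02,85]]}}

```text
time_s: 25.6
position: [0.6601, -0.1582, -0.0375]
tool_rot: [[0.885, -0.466, -0.0], [-0.466, -0.885, 0.0], [-0.0, 0.0, -1.0]]
ft_force: [0.4, 0.3, 0.3]
grip_width: 0.0849
```

```bash
python3 - <<'E'
from h import *
print(plan([.6593,-.158,-.04],-117.8),status.observe()["position"])
im,d,P,K,C=shot("side","u_side")
a=cv2.imread("pics/u_side.png")[170:280,260:380]; cv2.imwrite("pics/u_side2.png",cv2.resize(a,None,fx=5,fy=5))
E
```

```text
(array([-0.016,  0.005,  0.049]), np.float64(0.003), np.float64(-117.78), array([-23.4,  46.8,  67.5,  -0. ,  65.7,  94.3])) [ 0.66010129 -0.15816072 -0.03753524]
```

View pics/u_side2.png

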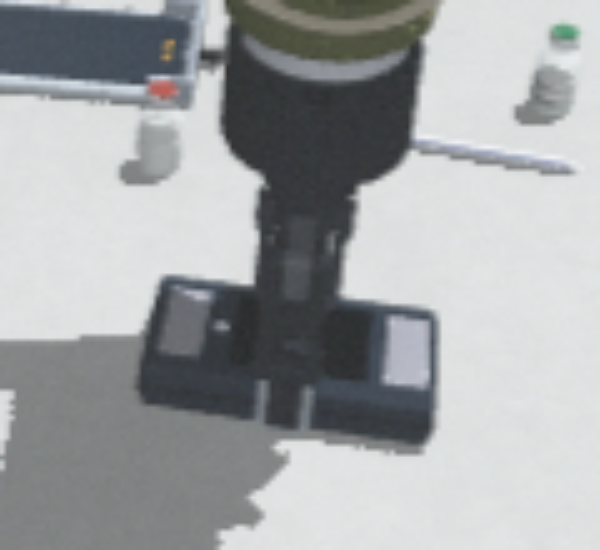

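Request:
{"api": "send_rows", "payload": {"targets": [[-0.01,0,0.02,0,0,0,70],[-0.01,0,0.02,0,0,0,55],[-0.01,0,0.02,0,0,0,55],[-0.01,0,0.02,0,0,0,55],[-0.01,0,0.02,0,0,0,55]], "grip_force": 60}}

```text
time_s: 26.28
position: [0.6602, -0.1581, -0.0375]
tool_rot: [[0.885, -0.466, 0.001], [-0.466, -0.885, -0.001], [0.002, -0.0, -1.0]]
ft_force: [0.3, -0.2, 6.7]
grip_width: 0.0644
```

Request:
{"api": "send_rows", "payload": {"targets": [[0,0,-0.2,0,0,0,55],[0,0,-1.0,0,0,0,55],[0,0,-2.0,0,0,0,55],[0,0,-2.8,0,0,0,55],[0,0,-2.8,0,0,0,55]]}}

```text
time_s: 26.9
position: [0.6611, -0.1584, 0.1054]
tool_rot: [[0.885, -0.466, 0.006], [-0.466, -0.885, -0.003], [0.007, -0.0, -1.0]]
ft_force: [-0.3, -0.4, -1.9]
grip_width: 0.0646
```

```bash
python3 - <<'E'
from h import *
im,d,P,K,C=shot("side","v_side"); 
a=cv2.imread("pics/v_side.png")[100:280,220:400]; cv2.imwrite("pics/v_side2.png",cv2.resize(a,None,fx=3,fy=3))
for f in ["c_wrist","h_wrist","d_wrist","i_wrist","j_wrist"]:
    z=np.load(f"pics/{f}.npz"); Q=cloud(z["K"],z["C"],z["d"]); print(f,cr(Q,(.644,.1215),.1,.0145,.02))
print(plan([.6443,.1217,.10],-115.1), status.observe()["position"])
E
```

```text
c_wrist (683, (array([644.4, 121.3]), array([146.6,  87.7]), -25.1))
h_wrist (1284, (array([644.3, 121.7]), array([146.8,  87.7]), -25.1))
d_wrist (459, (array([631.8,  94.2]), array([146.6,  31.8]), -26.6))
i_wrist (737, (array([588.5, 148.2]), array([87.8, 23.9]), 65.1))
j_wrist (536, (array([644.2, 120.3]), array([146. ,  88.6]), -24.9))
(array([-2.883, -4.803,  0.048]), np.float64(-0.334), np.float64(-117.77), array([-23.4,  38.5,  59.4,  -0. ,  82. ,  94.3])) [ 0.65997265 -0.15795419  0.10265923]
```

View pics/v_side2.png

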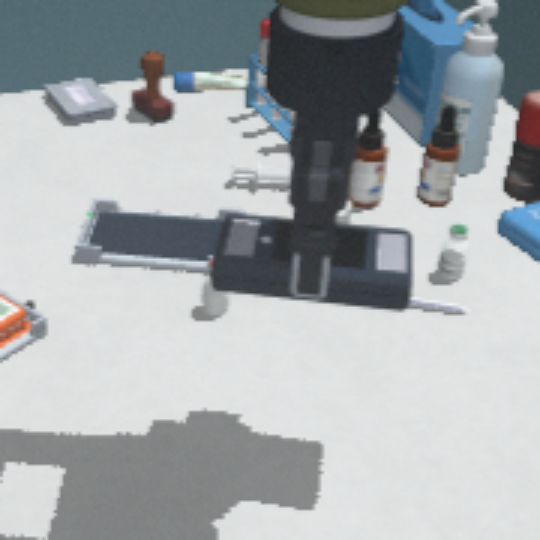

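Request:
{"api": "send_rows", "payload": {"targets": [[-2.88,-4.8,0,0,0,-0.33,55],[-2.88,-4.8,0,0,0,-0.33,55],[-2.88,-4.8,0,0,0,-0.33,55],[-2.88,-4.8,0,0,0,-0.33,55],[-2.88,-4.8,0,0,0,-0.33,55]]}}

```text
time_s: 27.58
position: [0.6425, 0.1249, 0.0996]
tool_rot: [[0.907, -0.422, -0.004], [-0.422, -0.907, 0.0], [-0.004, 0.001, -1.0]]
ft_force: [-0.1, -0.9, -0.9]
grip_width: 0.0644
```

```bash
python3 - <<'E'
from h import *
print(plan([.6448,.1211,.03],-115.1), status.observe()["position"])
E
```

```text
(array([0.078, 0.048, 1.392]), np.float64(0.016), np.float64(-114.97), array([  0.6,  36.4,  64.1,   0. ,  79.7, 115.6])) [0.64252559 0.12488105 0.09962118]
```

Request:
{"api": "send_rows", "payload": {"targets": [[0.05,0.03,0.5,0,0,0.01,55],[0.05,0.03,1.2,0,0,0.01,55],[0.05,0.03,1.45,0,0,0.01,55],[0.05,0.03,1.45,0,0,0.01,55],[0.05,0.03,1.45,0,0,0.01,55]]}}

```text
time_s: 28.2
position: [0.6464, 0.119, 0.0301]
tool_rot: [[0.905, -0.426, 0.002], [-0.426, -0.905, -0.0], [0.002, -0.001, -1.0]]
ft_force: [-0.1, -0.5, -1.8]
grip_width: 0.0645
```

```bash
python3 - <<'E'
from h import *
print(plan([.6448,.1211,-.0295],-115.1), status.observe()["position"])
im,d,P,K,C=shot("side","w_side"); 
a=cv2.imread("pics/w_side.png")[120:230,210:350]; cv2.imwrite("pics/w_side2.png",cv2.resize(a,None,fx=4,fy=4))
E
```

```text
(array([-0.049, -0.022,  1.192]), np.float64(-0.015), np.float64(-115.22), array([ 1.000e-01,  4.040e+01,  6.860e+01, -0.000e+00,  7.090e+01,
        1.154e+02])) [0.64644589 0.11903904 0.0301005 ]
```

View pics/w_side2.png

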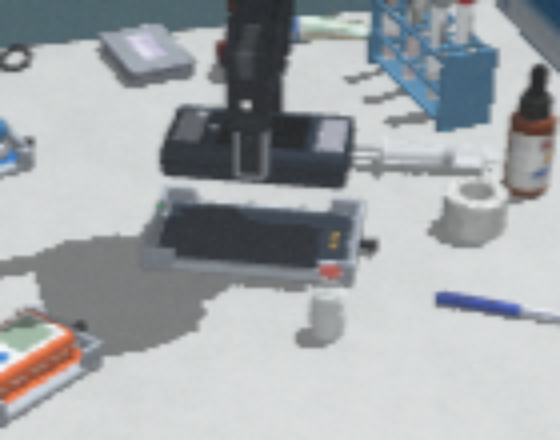

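Request:
{"api": "send_rows", "payload": {"targets": [[-0.04,-0.02,0.5,0,0,-0.01,55],[-0.04,-0.02,0.9,0,0,-0.01,55],[-0.04,-0.02,1.1,0,0,-0.01,55],[-0.04,-0.02,1.14,0,0,-0.01,55],[-0.04,-0.02,1.14,0,0,-0.01,55]]}}

```text
time_s: 28.88
position: [0.6449, 0.1208, -0.0272]
tool_rot: [[0.905, -0.425, 0.001], [-0.425, -0.905, -0.0], [0.001, -0.001, -1.0]]
ft_force: [-0.1, 0.1, -2.0]
grip_width: 0.0645
```

Request:
{"api": "send_rows", "payload": {"targets": [[0,0,0.04,0,0,0,55],[0,0,0.04,0,0,0,55],[0,0,0.04,0,0,0,68],[0,0,0.04,0,0,0,78],[0,0,0.04,0,0,0,78]]}}

```text
time_s: 29.5
position: [0.6445, 0.1209, -0.0299]
tool_rot: [[0.905, -0.425, 0.0], [-0.425, -0.905, -0.0], [0.0, -0.0, -1.0]]
ft_force: [-0.3, 0.0, 0.2]
grip_width: 0.0781
```

Request:
{"api": "send_rows", "payload": {"targets": [[0,0,-0.5,0,0,0,80],[0,0,-1.5,0,0,0,82],[0,0,-2.6,0,0,0,82],[0,0,-3.2,0,0,0,82],[0,0,-3.2,0,0,0,82]]}}

```text
time_s: 30.12
position: [0.6455, 0.1209, 0.1327]
tool_rot: [[0.905, -0.425, 0.005], [-0.425, -0.905, 0.0], [0.005, -0.002, -1.0]]
ft_force: [-1.5, -0.0, -0.9]
grip_width: 0.0825
```

```bash
python3 - <<'E'
from h import *
im,d,P,K,C=shot("wrist","x_wrist")
print(cr(P,(.6443,.1213),.075,.0235,.045),"cradle", cr(P,(.6443,.1213),.095,.0155,.02))
k=(P[...,2]>.0235)&(P[...,2]<.05)&(np.hypot(P[...,0]-.6443,P[...,1]-.1213)<.075)
print(np.percentile(P[k][:,2],[5,50,95]))
im,d,P,K,C=shot("side","x_side")
im,d,P,K,C=shot("top","x_top")
E
```

```text
(7825, (array([644.5, 120.1]), array([122. ,  66.1]), -25.1)) cradle (1159, (array([644.3, 121.2]), array([145.6,  87.6]), -24.9))
[0.02991749 0.03208965 0.03335448]
```

View pics/x_wrist.png

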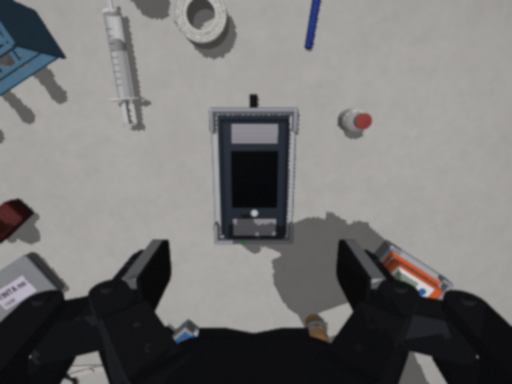

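View pics/x_side.png

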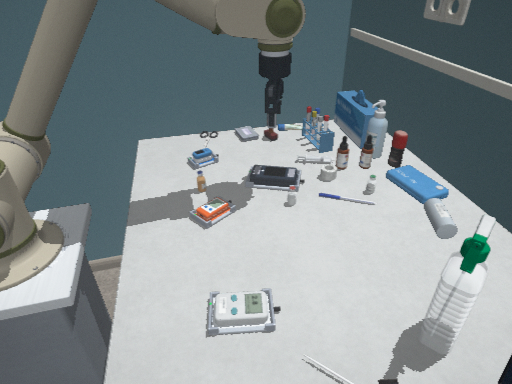

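All four devices lie flat in their cradles, both vials are standing, and the gripper is clear. Handing in.

```bash
python3 - <<'E'
from h import *
print(np.abs(status.observe()["qvel"]).max()); env.close_job()
E
```

```text
0.655902440692414
the job is handed in; nothing more can be done
```

I took the stack apart from the top down (oximeter, meter, recorder, ECG), set each device face up in its own cradle, and handed the job in at about 30 s of the 112 s allowed.

- **Last checks:** after each release, a wrist-camera view showed the device flat inside the rim. Each one was within about 1.2 mm of its cradle's centre and within about 0.3° of its long side. Both vials looked upright and unmoved in the last side picture, and the arm was clear and nearly still. The measured wrist force never showed more than about 7 N.
- **One thing that disagreed:** my first attempt to grip the oximeter closed on air above it without touching anything. The cameras put the real fingertips about 41 mm behind the reported TCP, not at it. I used that measured offset for all four devices, and every grasp then held first time.

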